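# Right the upside-down waffle-sugar tin and lock it in its stall

## Robot

A 6-joint arm with a two-finger parallel gripper is mounted at the origin on the work surface. World frame = base frame: x ahead of the robot, y to its left, z up, the work surface at z = 0. Lengths are in m, angles in rad, forces in N, time in s.
With the tool pointing down it reaches from about 0.225 to 0.875 m from the base axis. Payload 3.4 kg.
Tool frame: the origin (TCP) lies at the very end of the fingers, on their centre line; the grasp point (between the pads) lies 19 mm behind it; z points along the fingers, y is the direction in which the jaws open and shut (so a half turn about z gives the same grasp; the last joint's range is limited). The gripper opens to 85 mm and grips with 20 to 120 N. Pads are 22 mm wide; open, the fingers measure 114 mm over their backs; the gripper's body (76 mm by 85 mm) begins 54 mm behind the grasp point. The pads swing forward as they close: fully open they stand 13 mm farther back than shut.
Start: joints at [-1.227, 0.276, 1.505, -0, 1.361, -0.121], TCP at [0.258, -0.514, 0.231] pointing down, gripper open.
Joint ranges: [-2.89, 2.89], [-0.75, 2.08], [0.22, 2.7], [-1.18, 4.32], [0.11, 2.71], [-2.7, 2.7]. Speed limits (rad/s): [2.57, 2.57, 3.14, 3.14, 3.14, 3.14].

## Interface

Orientations are given as a unit quaternion [w, x, y, z].
In Python, from rig import get_state, get_image, calibration, sign_off gives the robot as it stands. The module is installed in compiled form; this text tells all that it offers.
- The arm moves only by the tool drive_tool, never from a script. Its argument "targets" is one flat list of numbers, 7 for each row, row after row: the turn, a rotation vector about the tool's x, y, z in degrees, then the shift along the tool's x, y, z in mm, then the opening, from 0 (shut) to 1 (fully open). In form: [wx, wy, wz, tx, ty, tz, fingers, wx, wy, wz, tx, ty, tz, fingers, ...]. A call has 1 to 12 rows; each row shifts and turns the commanded pose from where the row before left it, along the tool's axes as they then stand; what a row does not reach is not made up. A row lasts 1/8 s, in which the tool goes at most 62.5 mm and 10.7 degrees, less where a joint would pass 70% of its speed; a pose out of reach is approached as far as the arm can. A call is refused whole if a number of a shift passes 62.5 or a number of a turn 10.7, either way. A call with a gripper value outside its range is refused whole. The fingers move at their own pace and stop on an object; "grip_force" is the grip in N (left out, the last holds). Time passes only in rows, so rows that do not move let the fingers close. It gives the time, the measured TCP pose, the force and the opening at its end, in the units of the state.
- get_state(): the state, without advancing time (a new reading comes with each control period).
- get_image(name): name is "scene" or "top" or "wrist"; returns the picture (480x640x3 uint8, red, green, blue); there is no depth.
- calibration(name): a dict with "mtx" (3x3 intrinsics, pixels), "distortion" ([k1, k2, p1, p2, k3] as OpenCV has them; the pictures are not rectified), "world_to_cam" (4x4, takes a point from world to camera coordinates); the wrist camera has in their place "hand_eye" (4x4, takes a point from camera to tool coordinates, whose origin is the TCP and whose axes are the flange's). Camera axes: x right, y down, z forward; pixel columns grow to the right and rows downward; lengths in m; the calibration is good to about 2 mm. A picture is of the moment at which its call begins: read the wrist's pose just before it. calibration takes no time and is no camera call.
- sign_off(): hands the job in, once; it reports no verdict.
The state is a dict: "clock": time; "qpos": joint angles; "qd": joint speeds; "effort": joint torques, N m; "position": TCP position; "ee_rot": TCP orientation; "contact_force": force on the tool from outside, world axes, zero at the start; "moment": the same for the moment, N m; "width": finger opening in m.
Only numpy, scipy, OpenCV 4.12 (cv2) and the standard library are available. Lean on these libraries where they do the work, as an engineer would, in place of code of your own. Each camera call takes 0.05 s, during which the arm holds its last target.

## Task

The square tin on the cork is standing on its lid. Roll it over on its own edges, a quarter turn at a time and never lifting it clear of the cork, letting it come to rest on its side and then right way up; then slide it squarely fully home against the back of the steel stall, and swing the stall's wire bail down in front of it until the bail is level, at the notch marked by the round stud. Do not disturb the other things.

Things in the scene. Friction and masses are not known exactly. Their poses are not given: they have to be found in the camera images.
- tin: Square bare-metal tin, 92 x 92 mm, 100 mm tall, rigid, too wide to grasp, 0.35 to 0.6 kg, evenly filled. Origin at its centre; z axis points out of the lid face. Starts upside down (z axis down), turned up to 0.15 rad from square to the table. Past its balance point (some 45 degrees) it falls onto its next face by itself; each quarter turn carries its centre 96 mm.
- tin_lid (a point): Centre of the tin's lid face, 50 mm from its centre: a flush round wooden disc 70 mm across in a dark ring. The other end is plain. A dark seam runs round the four sides, 14 mm from the lid end.
- ledge: Fixed cork layer on the table, 500 x 1100 mm (x, y), 12 mm thick; origin at the centre of its underside, its top at z = 0.012 m. The tin and the stall stand on it. Cork grips well: friction about 0.7 to 1.1.
- stall: Fixed steel stall, left or right of the tin, turned up to 0.1 rad, open above and to its -x. Origin on the cork, on its centre line. Back plate: inner face at x = 0.181, 60 mm high, 8 mm thick. Cheeks: inner faces at y = +-0.060, 8 mm thick, 40 mm high, from x = 0.105 to the back; before them flared lips open to y = +-0.077 at x = 0.079. Hinge ears 75 mm high on the cheeks at x = 0.166.
- stall_home (a point): On the cork (z = 0 of the stall) at x = 0.135, y = 0 of the stall frame: the point under the tin's centre when it is fully home, a face flat against the back plate.
- stall_notch (a point): Centre of the marked notch, on the +y plate. Outside the stall, at y = +-0.088, stand two dark round index plates 90 mm across, centred on the bail's hinge; each has three pale notches on its rim: 30 and 60 degrees forward of straight up, and level towards the mouth. The level one is marked by a round brass stud beside it.
- bail (a joint): Angle (rad) of the stall's wire bail: two side arms (y = +-0.078, 8 mm thick) and a cross bar. 0 = straight up, grows as it swings forward (stall -x) and down; 1.571 = level, in the marked notch. Stops at -0.5 and 1.9; starts at -0.2 to 0.15. Stiff (about 1.6 N at the bar): stays where it is left, no click. Clears a tin that is home.
- bail_hinge (a point): Middle of the bail's level hinge axis, which runs along the stall's y: x = 0.166, y = 0, z = 0.060 of the stall frame. The cross bar's axis is 140 mm from it.
- bail_bar (a point): Middle of the bail's cross bar, on its axis; the bar is round, 12 mm thick, 156 mm long, lies along the stall's y, and can be pinched or pushed.
- jar: a bystander, loose; leave it where it stands. Amber glass jar, 56 mm across, 85 mm tall, beside the stall; origin at the centre of its underside.
- mill: a bystander, loose; leave it where it stands. Dark waisted wooden salt mill, 52 mm across, 85 mm tall, on the other side of the stall; origin at the centre of its underside.
- crock: a bystander, loose; leave it where it stands. Lidded stoneware crock, 160 mm across, 184 mm tall; origin at the centre of its underside.
- waffle_iron: Square waffle iron, fixed, 210 x 210 mm and 99 mm tall, with a handle reaching 136 mm from its centre towards -x; origin at the centre of its underside.
- mug: a bystander, loose; leave it where it stands. White mug, 80 mm across, 90 mm tall, handle on its +y side; origin at the centre of its underside.
- spoon: a bystander, loose; leave it where it stands. Small wooden spoon, 200 mm long, lying along its x axis; origin on its underside near the middle.
Things that resemble listed ones, but are neither listed nor needed, are in the scene too. Leave any purple or red look-alike of the tin alone.

How it is judged:
On the way, in this order (a step that is already met when the one before it is completed fails the run):
1. the tin lies at rest on one of its sides on the cork (angle between tin's own z axis and vertical between 1.49 and 1.65 rad and height (world z) of tin below 0.064 m and linear speed of tin below 0.02 m/s and angular speed of tin below 0.2 rad/s), for 0.2 s.
2. the tin stands at rest right way up, lid on top (angle between tin's own z axis and vertical below 0.08 rad and linear speed of tin below 0.02 m/s and angular speed of tin below 0.2 rad/s), for 0.2 s.
3. the tin is home in the stall, square against its back (all of step 2 and x of tin in the frame of stall between 0.127 and 0.141 m and y of tin in the frame of stall between -0.02 and 0.02 m and z of tin in the frame of stall below 0.056 m and (angle between the x axis of tin and the x axis of stall, either way round below 0.12 rad or angle between the x axis of tin and the y axis of stall, either way round below 0.12 rad)), for 0.2 s.
4. the bail is level, at the marked notch (value of joint bail between 1.45 and 1.69 rad and velocity of joint bail between -0.1 and 0.1 rad/s), for 0.2 s.
At the end, for the whole second after the job is handed in: The tin stands right way up (within 0.08 rad) at rest in the stall, square (within 0.12 rad), its centre within 8 mm of home along the stall and 20 mm across it; the bail is at rest within 0.12 rad of level (joint 1.45 to 1.69) (all of step 3 and all of step 4); the robot touches nothing.
It fails at once if the tin is lifted clear of the cork (height (world z) of tin above 0.105 m).
It fails at once if a bystander is moved by more than 30 mm (distance of any of jar, mill, crock, mug, spoon from where it was at the start of the episode above 0.03 m).
It also fails if it takes over 72 s, if anything falls off the work surface, if the arm or the gripper's body presses on something with over 40 N, if the wrist force passes 120 N, or if a joint passes its speed limit or range.

## Working session

There is one attempt and no reset: what is moved stays moved. The work goes in short steps, Python scripts to look and compute and a tool call to move; the robot and the scene stay as the last step left them, time stands still between calls to the robot, and variables do not carry over. Pictures are saved under pics/ and viewed, and the job is handed in when it is done.

Besides the shell and the picture viewer there is one more tool, called after ">>>" in YAML: its name, and indented under it one key for each argument. drive_tool: Moves the arm, as the interface text tells. Its arguments: {"type":"object","properties":{"targets":{"type":"array"},"grip_force":{"type":"number"}},"required":["targets"]}

```bash
mkdir -p pics; ls
cat > look.py <<'E'
import sys,cv2,numpy as np
from rig import *
for n in sys.argv[2:]:
    im=get_image(n); cv2.imwrite(f'pics/{n}_{sys.argv[1]}.png',im[:,:,::-1])
s=get_state(); print({k:np.round(s[k],3).tolist() for k in ['clock','qpos','position','ee_rot','contact_force','width']})
E
python3 look.py 0 scene top wrist; python3 -c "
from rig import *
for n in ['scene','top','wrist']: print(n,calibration(n))"
```

```text
pics
{'clock': 0.15, 'qpos': [-1.227, 0.276, 1.506, 0.0, 1.361, -0.121], 'position': [0.258, -0.514, 0.231], 'ee_rot': [-0.001, 0.973, 0.23, -0.0], 'contact_force': [-0.922, 0.296, 0.597], 'width': 0.085}
scene {'mtx': array([[530.66045112,   0.        , 319.81961946],
       [  0.        , 530.66045112, 241.79182827],
       [  0.        ,   0.        ,   1.        ]]), 'distortion': array([-0.0101728,  0.       ,  0.       ,  0.       ,  0.       ]), 'world_to_cam': array([[-0.34420986,  0.93885649, -0.00824984,  0.17676046],
       [ 0.54906469,  0.1941586 , -0.81291476, -0.16310956],
       [-0.76160852, -0.28434297, -0.58232426,  1.90156283],
       [ 0.        ,  0.        ,  0.        ,  1.        ]])}
top {'mtx': array([[476.81360386,   0.        , 316.58888879],
       [  0.        , 476.81360386, 239.50923164],
       [  0.        ,   0.        ,   1.        ]]), 'distortion': array([0.00874479, 0.        , 0.        , 0.        , 0.        ]), 'world_to_cam': array([[-0.0039122 , -0.99979445,  0.01989368, -0.01119377],
       [-0.99850303,  0.00282025, -0.05462363,  0.4840023 ],
       [ 0.0545563 , -0.02007759, -0.99830882,  1.37298024],
       [ 0.        ,  0.        ,  0.        ,  1.        ]])}
wrist {'mtx': array([[350.94628594,   0.        , 319.38885607],
       [  0.        , 350.94628594, 240.75862289],
       [  0.        ,   0.        ,   1.        ]]), 'distortion': array([-0.03847869,  0.        ,  0.        ,  0.        ,  0.        ]), 'hand_eye': array([[ 2.17329102e-04, -9.57342311e-01, -2.88956141e-01,
         7.40774496e-02],
       [ 9.99999477e-01, -8.08003353e-05,  1.01981763e-03,
        -5.59531496e-04],
       [-9.99662323e-04, -2.88956211e-01,  9.57341793e-01,
        -1.43440540e-01],
       [ 0.00000000e+00,  0.00000000e+00,  0.00000000e+00,
         1.00000000e+00]])}
```

View pics/scene_0.png

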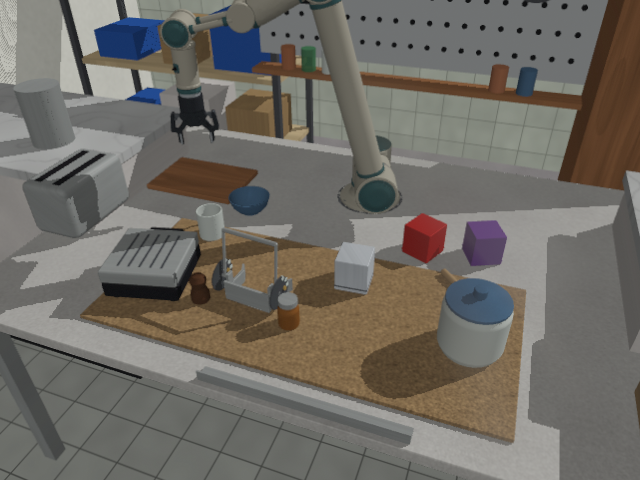

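View pics/top_0.png

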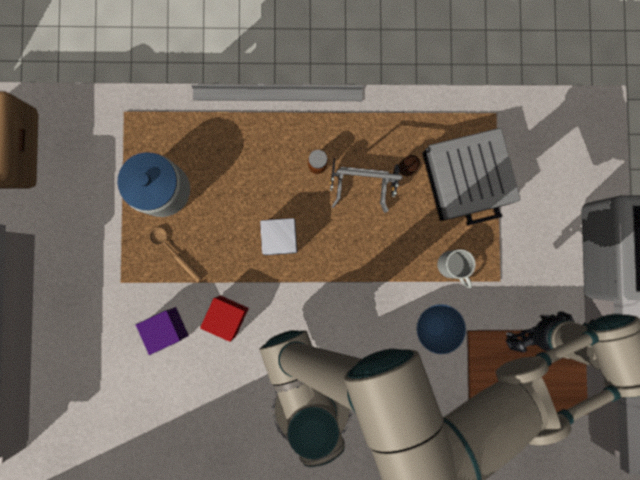

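View pics/wrist_0.png

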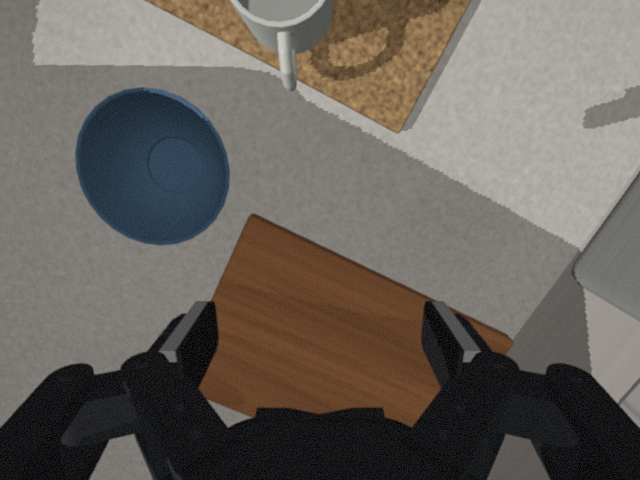

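```bash
cat > geo.py <<'E'
import numpy as np,cv2
from rig import calibration
def ray(n,px):
    c=calibration(n); p=cv2.undistortPoints(np.array([[px]],float),c['mtx'],c['distortion'])[0,0]
    T=np.array(c['world_to_cam']);R=T[:3,:3];t=T[:3,3]
    return -R.T@t, R.T@np.array([p[0],p[1],1.])
def onz(n,px,z):
    o,d=ray(n,px); return o+d*(z-o[2])/d[2]
def proj(n,P):
    c=calibration(n);T=np.array(c['world_to_cam'])
    P=np.atleast_2d(P).astype(float)
    r,_=cv2.Rodrigues(T[:3,:3])
    return cv2.projectPoints(P,r,T[:3,3],c['mtx'],c['distortion'])[0][:,0]
def tri(p1,p2):
    (o1,d1),(o2,d2)=ray('scene',p1),ray('top',p2)
    A=np.array([d1,-d2]).T; s=np.linalg.lstsq(A,o2-o1,rcond=None)[0]
    a=o1+s[0]*d1;b=o2+s[1]*d2
    return (a+b)/2,np.linalg.norm(a-b)
E
python3 - <<'E'
import cv2
im=cv2.imread('pics/top_0.png'); cv2.imwrite('pics/topcrop.png',cv2.resize(im[140:280,240:440],None,fx=4,fy=4,interpolation=cv2.INTER_CUBIC))
im=cv2.imread('pics/scene_0.png'); cv2.imwrite('pics/scenecrop.png',cv2.resize(im[215:345,190:390],None,fx=4,fy=4,interpolation=cv2.INTER_CUBIC))
E
```

```text
(no output)
```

View pics/topcrop.png

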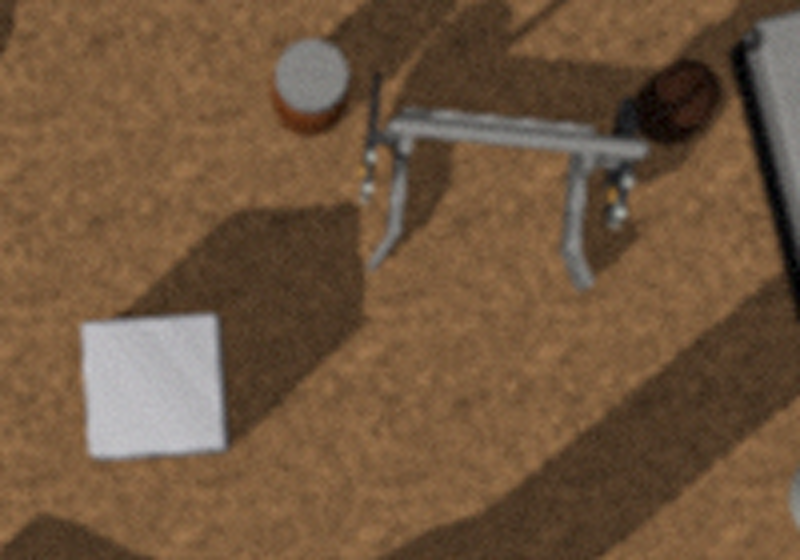

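View pics/scenecrop.png

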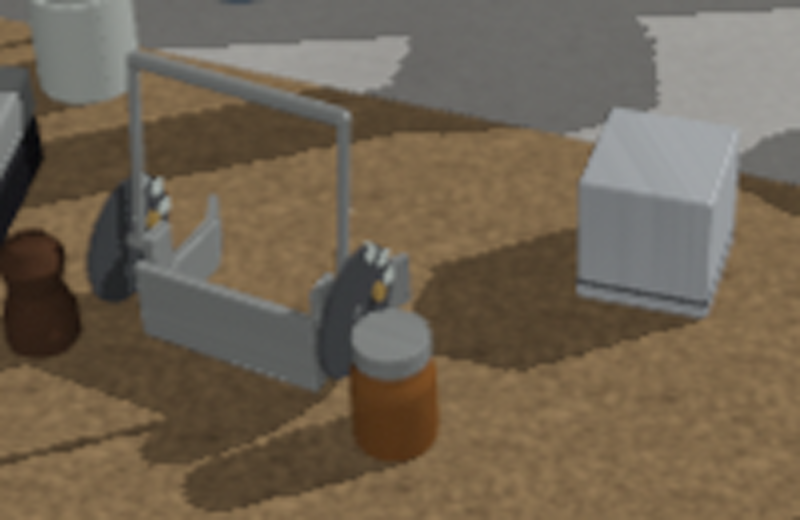

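Run:
```python
import numpy as np
from geo import *
T=lambda x,y:(240+x/4,140+y/4)
S=lambda x,y:(190+x/4,215+y/4)
print('tin corners',[onz('top',T(*p),.112).round(3).tolist() for p in [(81,324),(217,315),(226,450),(91,458)]])
print('tin scene',[onz('scene',S(*p),.112).round(3).tolist() for p in [(616,110),(738,127),(712,205),(582,183)]])
for n,a in dict(lipL=(372,266),lipR=(588,285),kneeL=(396,232),kneeR=(572,252)).items(): print(n,onz('top',T(*a),.052).round(3))
for n,(a,b) in dict(barR=((135,60),(645,150)),barL=((348,118),(388,129))).items(): print(n,tri(S(*a),T(*b)))
for n,a in dict(backR=(141,265),backL=(325,325)).items(): print(n,onz('scene',S(*a),.072).round(3))
print('jar',onz('top',T(312,75),.097).round(3),'mill',onz('top',T(685,85),.097).round(3))
print('mug',onz('top',(457,262),.09+.012).round(3))
```

```text
tin corners [[0.529, 0.141, 0.112], [0.535, 0.049, 0.112], [0.444, 0.043, 0.112], [0.439, 0.134, 0.112]]
tin scene [[0.449, 0.049, 0.112], [0.44, 0.135, 0.112], [0.53, 0.142, 0.112], [0.536, 0.054, 0.112]]
lipL [ 0.576 -0.059  0.052]
lipR [ 0.562 -0.213  0.052]
kneeL [ 0.6   -0.076  0.052]
kneeR [ 0.585 -0.201  0.052]
barR (array([ 0.62851108, -0.22127109,  0.20873895]), np.float64(0.003951204092554328))
barL (array([ 0.64284143, -0.06189782,  0.21043062]), np.float64(0.0022256422149170316))
backR [ 0.669 -0.21   0.072]
backL [ 0.683 -0.07   0.072]
jar [ 0.702 -0.016  0.097] mill [ 0.695 -0.274  0.097]
mug [ 0.417 -0.394  0.102]
```

>>> drive_tool:
  targets: [0,0,-9.6,0,0,-10,0.6,0,0,-9.6,0,0,-10,0.6,0,0,-9.6,0,0,-10,0.6,0,0,-9.6,0,0,0,0.6,0,0,-9.6,0,0,0,0.6,0,0,-9.6,0,0,0,0.6,0,0,-9.6,0,0,0,0.6]

```text
clock: 1.02
position: [0.2577, -0.5138, 0.2609]
ee_rot: [-0.0, 0.681, 0.732, 0.0]
contact_force: [-0.5, -0.7, -0.2]
width: 0.0509
```

>>> drive_tool:
  targets: [0,0,0,45,18,0,0.6,0,0,0,45,18,0,0.6,0,0,0,45,18,0,0.6,0,0,0,45,18,0,0.6,0,0,0,45,18,0,0.6,0,0,0,45,18,0,0.6,0,0,0,45,18,0,0.6,0,0,0,45,18,0,0.6,0,0,0,45,18,0,0.6,0,0,0,45,18,0,0.6,0,0,0,45,18,0,0.6,0,0,0,45,18,0,0.6]

```text
clock: 2.52
position: [0.4373, 0.0408, 0.2612]
ee_rot: [0.0, 0.683, 0.73, -0.0]
contact_force: [0.5, 0.0, -0.4]
width: 0.051
```

>>> drive_tool:
  targets: [0,0,0,45,18,0,0.6,0,0,0,45,18,0,0.6,0,0,0,45,18,0,0.6,0,0,0,0,0,50,0.6,0,0,0,0,0,50,0.6,0,0,0,0,0,40,0.6,0,0,0,0,0,27,0.6,0,0,0,0,0,0,0.6]

```text
clock: 3.52
position: [0.4801, 0.1771, 0.0922]
ee_rot: [-0.002, 0.683, 0.73, -0.002]
contact_force: [0.4, -0.1, 0.1]
width: 0.0512
```

```bash
python3 look.py 1 scene wrist
```

```text
{'clock': 3.625, 'qpos': [0.217, 0.303, 1.84, -0.0, 0.999, 0.151], 'position': [0.483, 0.178, 0.095], 'ee_rot': [0.0, 0.683, 0.73, 0.0], 'contact_force': [0.744, -0.323, 0.537], 'width': 0.051}
```

View pics/scene_1.png

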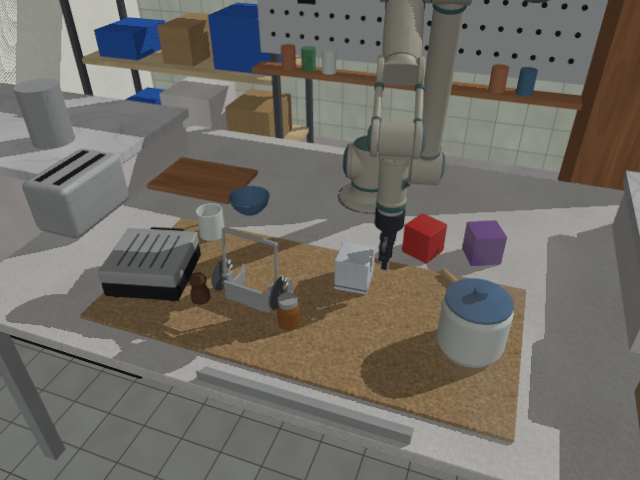

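View pics/wrist_1.png

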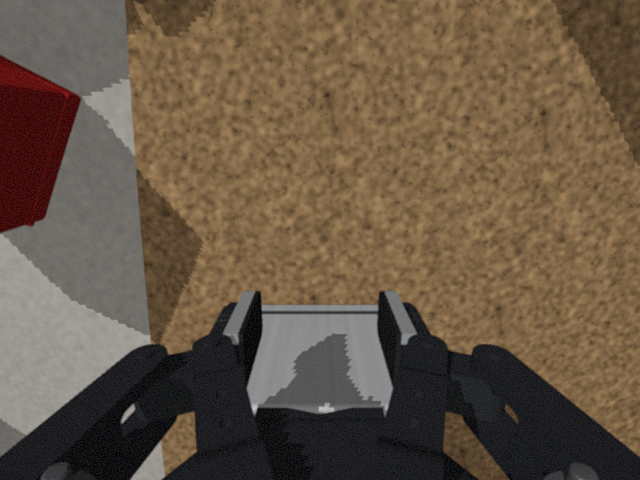

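>>> drive_tool:
  targets: [0,0,0,-8,0,3,0.6,0,0,0,-8,0,3,0.6,0,0,0,-6,0,0,0.6,0,0,0,-4,0,0,0.6,0,0,0,0,0,0,0.6]

```text
clock: 4.25
position: [0.4839, 0.1512, 0.0884]
ee_rot: [0.0, 0.683, 0.73, 0.0]
contact_force: [0.4, 0.5, -0.1]
width: 0.0517
```

>>> drive_tool:
  targets: [0,0,0,-4,0,0,0.6,0,0,0,-4,0,-3.8,0.6,0,0,0,-4,0,-3.8,0.6,0,0,0,-4,0,-3.8,0.6,0,0,0,-4,0,-3.8,0.6]

```text
clock: 4.88
position: [0.4852, 0.1313, 0.1039]
ee_rot: [0.0, 0.683, 0.73, 0.0]
contact_force: [0.7, 2.6, 1.8]
width: 0.0516
```

```bash
python3 look.py 2 scene wrist
```

```text
{'clock': 4.975, 'qpos': [0.126, 0.277, 1.851, -0.001, 1.013, 0.059], 'position': [0.485, 0.131, 0.104], 'ee_rot': [0.0, 0.683, 0.73, 0.0], 'contact_force': [-0.032, 3.38, 3.932], 'width': 0.051}
```

View pics/scene_2.png

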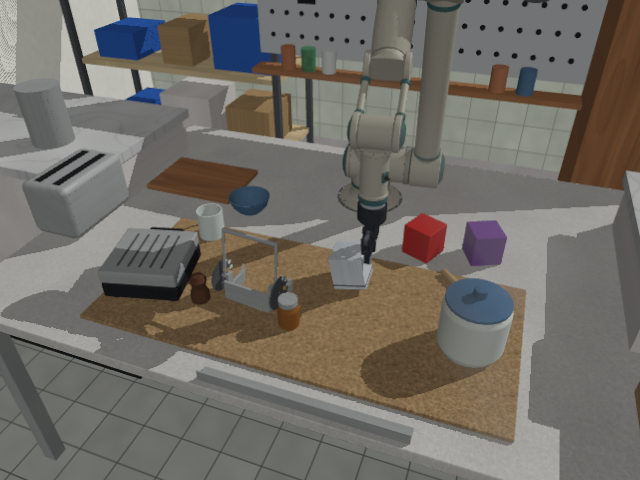

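View pics/wrist_2.png

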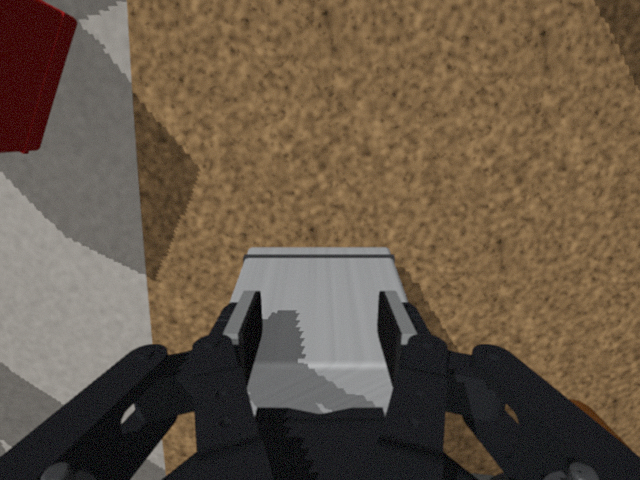

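>>> drive_tool:
  targets: [0,0,0,-4.5,0,-3,0.6,0,0,0,-4.5,0,-3,0.6,0,0,0,-4.5,0,-3,0.6,0,0,0,-4.5,0,-3,0.6,0,0,0,-5,0,-2.1,0.6,0,0,0,-5,0,-2.1,0.6,0,0,0,-5,0,-2.1,0.6,0,0,0,-5,0,-2.1,0.6]

```text
clock: 5.98
position: [0.4876, 0.093, 0.1238]
ee_rot: [0.0, 0.683, 0.73, -0.0]
contact_force: [0.7, -0.8, 0.4]
width: 0.0512
```

>>> drive_tool:
  targets: [0,0,0,-5.3,0,-1.2,0.6,0,0,0,-5.3,0,-1.2,0.6,0,0,0,-5.3,0,-1.2,0.6,0,0,0,-5.3,0,-1.2,0.6]

```text
clock: 6.48
position: [0.4886, 0.0719, 0.1284]
ee_rot: [-0.0, 0.683, 0.73, -0.001]
contact_force: [0.2, 0.0, 0.8]
width: 0.0512
```

```bash
python3 look.py 3 scene wrist
```

```text
{'clock': 6.575, 'qpos': [0.005, 0.239, 1.833, -0.001, 1.07, -0.061], 'position': [0.489, 0.072, 0.128], 'ee_rot': [-0.0, 0.683, 0.73, -0.001], 'contact_force': [-0.103, -0.555, 0.17], 'width': 0.051}
```

View pics/scene_3.png

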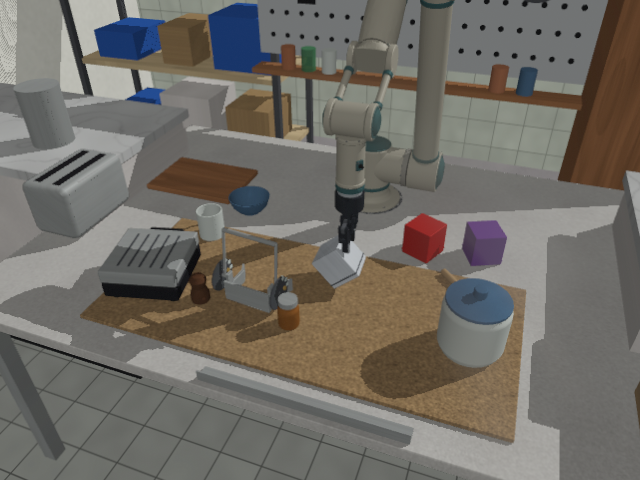

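View pics/wrist_3.png

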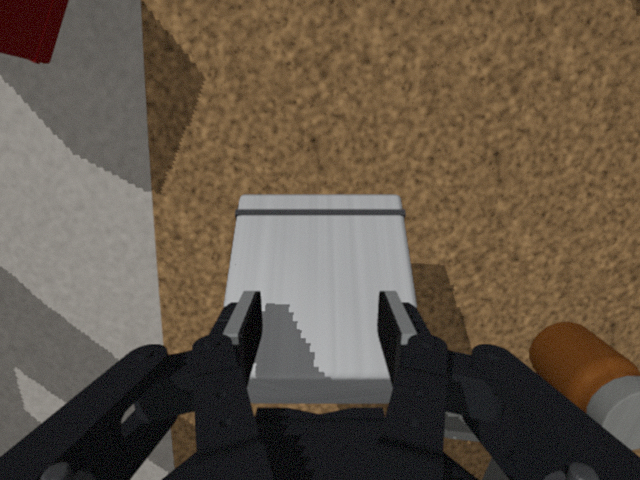

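Tin at ~40°, still square. Keep pushing until it goes over.

>>> drive_tool:
  targets: [0,0,0,-5.4,0,-0.5,0.6,0,0,0,-5.4,0,-0.5,0.6,0,0,0,-5.4,0,-0.2,0.6,0,0,0,-5.4,0,-0.2,0.6,0,0,0,-5.4,0,0,0.6,0,0,0,-5.4,0,0,0.6,0,0,0,0,0,0,0.6,0,0,0,0,0,0,0.6]

```text
clock: 7.58
position: [0.4912, 0.0402, 0.1301]
ee_rot: [-0.0, 0.683, 0.73, 0.0]
contact_force: [-0.4, 0.3, -0.1]
width: 0.0514
```

```bash
python3 look.py 4 scene wrist
```

```text
{'clock': 7.675, 'qpos': [-0.059, 0.236, 1.834, -0.0, 1.072, -0.126], 'position': [0.491, 0.04, 0.13], 'ee_rot': [0.0, 0.683, 0.73, 0.0], 'contact_force': [-0.02, 0.661, 0.786], 'width': 0.051}
```

View pics/scene_4.png

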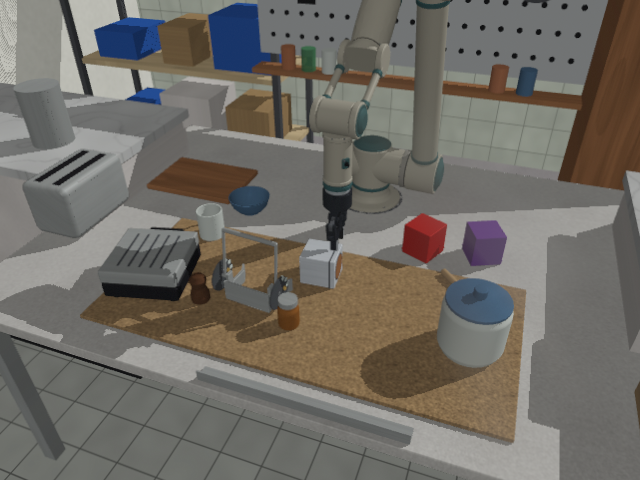

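View pics/wrist_4.png

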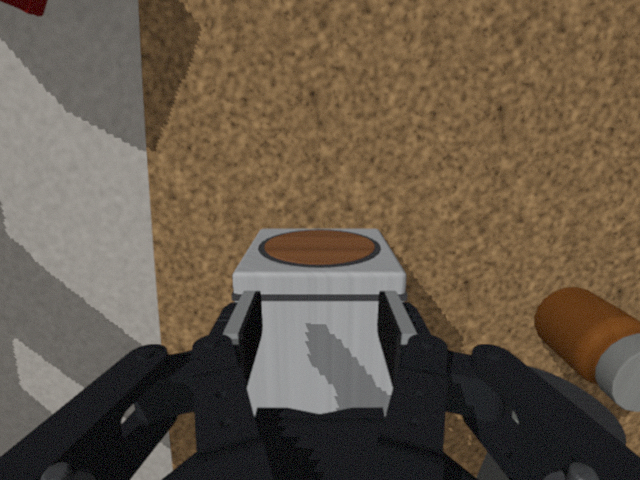

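```bash
cat >> geo.py <<'E'
def wray(px,pos,q):
    from scipy.spatial.transform import Rotation as R
    c=calibration('wrist'); p=cv2.undistortPoints(np.array([[px]],float),c['mtx'],c['distortion'])[0,0]
    H=np.array(c['hand_eye']); Rt=R.from_quat([q[1],q[2],q[3],q[0]]).as_matrix()
    return np.array(pos)+Rt@H[:3,3], Rt@H[:3,:3]@np.array([p[0],p[1],1.])
def wonz(px,z,pos,q):
    o,d=wray(px,pos,q); return o+d*(z-o[2])/d[2]
E
python3 - <<'E'
from geo import *
from rig import get_state
s=get_state();p,q=s['position'],s['ee_rot']
for px,z in [((235,281),.104),((403,281),.104),((261,230),.012),((379,230),.012)]: print(wonz(px,z,p,q).round(4))
E
```

```text
[0.4472 0.0384 0.104 ]
[0.5351 0.0442 0.104 ]
[0.4463 0.0411 0.012 ]
[0.5373 0.0472 0.012 ]
```

>>> drive_tool:
  targets: [0,0,0,18,0,0,0.6,0,0,0,18,0,0,0.6,0,0,0,0,0,24,0.6,0,0,0,0,0,22,0.6,0,0,0,-6,0,0,0.6,0,0,0,-6,0,0,0.6,0,0,0,-6,0,0,0.6,0,0,0,0,0,0,0.6]

```text
clock: 8.68
position: [0.4907, 0.0576, 0.0848]
ee_rot: [0.001, 0.683, 0.73, 0.0]
contact_force: [-0.9, 0.2, 0.0]
width: 0.0508
```

>>> drive_tool:
  targets: [0,0,0,-4,0,0,0.6,0,0,0,-3.7,0,-4,0.6,0,0,0,-3.7,0,-4,0.6,0,0,0,-3.7,0,-4,0.6,0,0,0,-3.7,0,-4,0.6]

```text
clock: 9.3
position: [0.4917, 0.0401, 0.1008]
ee_rot: [-0.0, 0.683, 0.73, 0.001]
contact_force: [1.3, 4.9, 3.6]
width: 0.0511
```

```bash
python3 look.py 5 wrist
```

```text
{'clock': 9.35, 'qpos': [-0.062, 0.267, 1.875, 0.001, 0.998, -0.129], 'position': [0.492, 0.04, 0.101], 'ee_rot': [0.0, 0.683, 0.73, 0.001], 'contact_force': [-1.041, 5.117, 4.129], 'width': 0.051}
```

View pics/wrist_5.png

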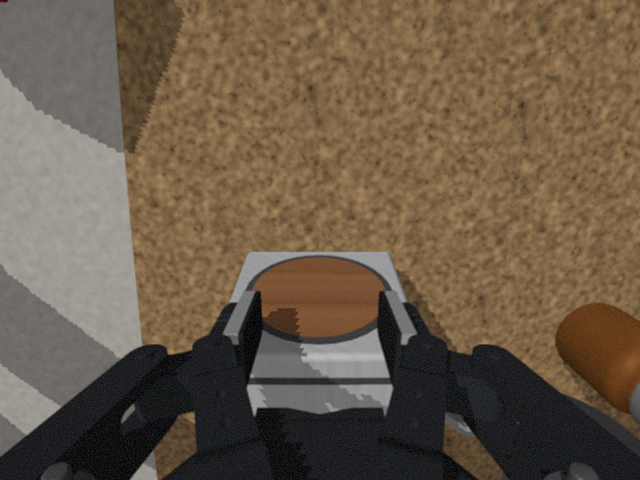

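Tipping evenly. Continue along the arc.

>>> drive_tool:
  targets: [0,0,0,-4.3,0,-3.4,0.6,0,0,0,-4.3,0,-3.4,0.6,0,0,0,-4.3,0,-3.4,0.6,0,0,0,-4.3,0,-3.4,0.6,0,0,0,-4.8,0,-2.6,0.6,0,0,0,-4.8,0,-2.6,0.6,0,0,0,-4.8,0,-2.6,0.6,0,0,0,-4.8,0,-2.6,0.6]

```text
clock: 10.35
position: [0.4939, 0.0022, 0.1242]
ee_rot: [0.001, 0.683, 0.73, -0.0]
contact_force: [0.1, 1.0, 2.1]
width: 0.0515
```

>>> drive_tool:
  targets: [0,0,0,-5.2,0,-1.7,0.6,0,0,0,-5.2,0,-1.7,0.6,0,0,0,-5.2,0,-1.7,0.6,0,0,0,-5.2,0,-1.7,0.6,0,0,0,-5.4,0,-0.8,0.6,0,0,0,-5.4,0,-0.8,0.6,0,0,0,-5.4,0,-0.8,0.6,0,0,0,-5.4,0,-0.8,0.6,0,0,0,-5.4,0,0,0.6,0,0,0,-5.4,0,0,0.6,0,0,0,0,0,0,0.6,0,0,0,0,0,0,0.6]

```text
clock: 11.85
position: [0.4972, -0.0499, 0.1341]
ee_rot: [-0.0, 0.683, 0.73, -0.0]
contact_force: [0.3, -0.7, -0.0]
width: 0.051
```

```bash
python3 look.py 6 wrist scene
```

```text
{'clock': 11.95, 'qpos': [-0.239, 0.241, 1.814, 0.0, 1.086, -0.306], 'position': [0.497, -0.05, 0.134], 'ee_rot': [-0.0, 0.683, 0.73, 0.0], 'contact_force': [0.869, -0.111, 0.118], 'width': 0.051}
```

View pics/wrist_6.png

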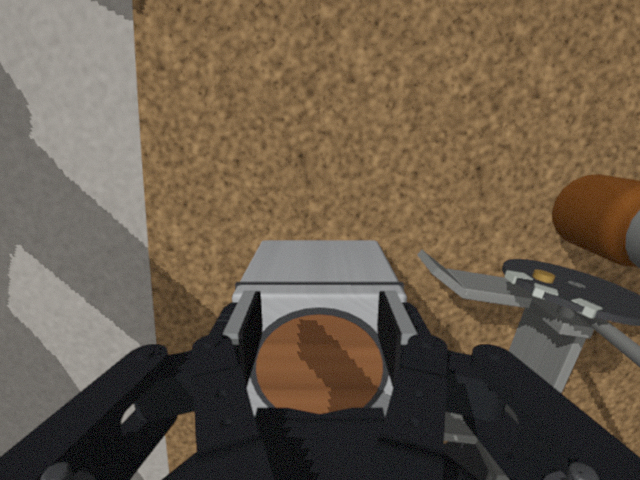

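View pics/scene_6.png

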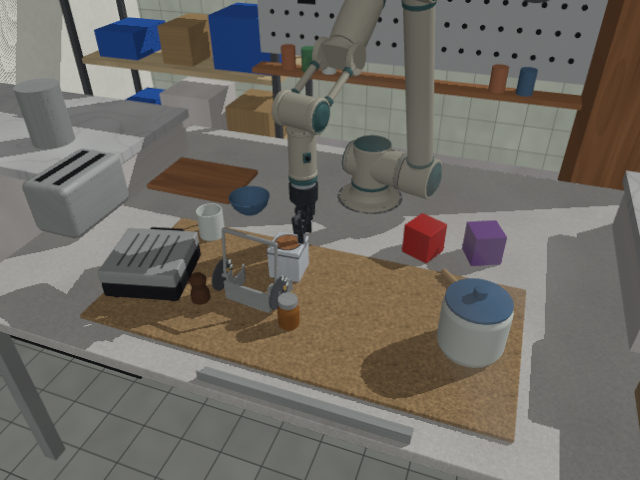

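Run:
```python
from geo import *
from rig import get_state
s=get_state();p,q=s['position'],s['ee_rot']
for n,px,z in [('T',(235,284),.112),('T',(403,284),.112),('B',(261,240),.012),('B',(379,240),.012),('lip',(420,251),.052),('knee',(459,275),.052),('knee-bottom',(462,298),.012)]: print(n,wonz(px,z,p,q).round(4))
```

```text
T [ 0.4541 -0.0517  0.112 ]
T [ 0.5402 -0.0459  0.112 ]
B [ 0.4519 -0.0584  0.012 ]
B [ 0.545  -0.0521  0.012 ]
lip [ 0.5659 -0.0465  0.052 ]
knee [ 0.5959 -0.0622  0.052 ]
knee-bottom [ 0.6207 -0.098   0.012 ]
```

>>> drive_tool:
  targets: [0,0,4.6,22,0,0,0.6,0,0,4.6,24,0,0,0.6,0,-8.75,0,0,0,0,0.6,0,-8.75,0,0,0,0,0.6,0,-8.75,0,0,0,0,0.6,0,-8.75,0,0,0,0,0.6,0,0,0,14.2,0,20.3,0.6,0,0,0,14.2,0,20.3,0.6,0,0,0,14.2,0,20.3,0.6,0,0,0,14.2,0,20.3,0.6,0,0,0,0,0,0,0.6]

```text
clock: 13.32
position: [0.495, -0.0041, 0.0337]
ee_rot: [0.202, 0.705, 0.642, -0.224]
contact_force: [-0.4, -0.2, 0.3]
width: 0.0511
```

```bash
python3 look.py 7 wrist scene top
```

```text
{'clock': 13.475, 'qpos': [0.252, 0.514, 1.883, -0.659, 1.079, 0.764], 'position': [0.497, -0.004, 0.036], 'ee_rot': [0.203, 0.705, 0.642, -0.222], 'contact_force': [0.866, -0.498, 0.73], 'width': 0.051}
```

View pics/wrist_7.png

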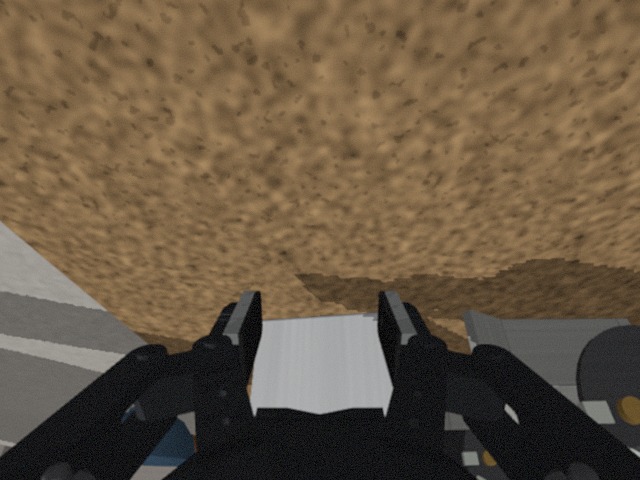

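View pics/scene_7.png

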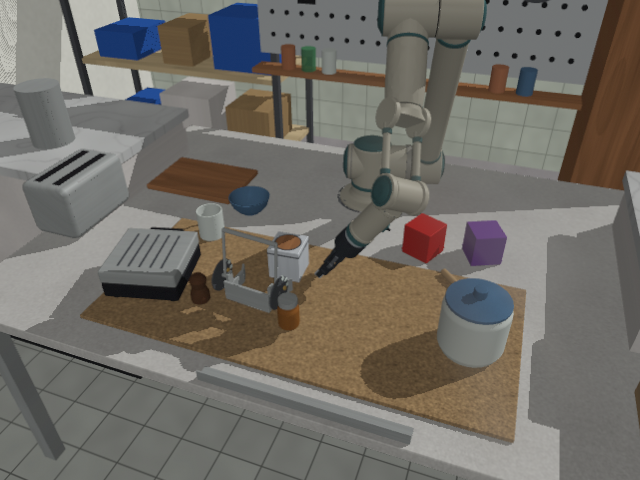

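View pics/top_7.png

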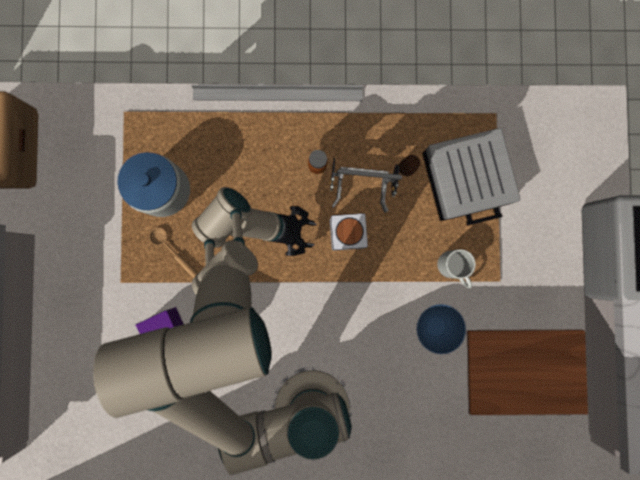

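Run:
```python
import cv2
im=cv2.imread('pics/top_7.png'); cv2.imwrite('pics/topcrop7.png',cv2.resize(im[150:270,310:420],None,fx=5,fy=5,interpolation=cv2.INTER_CUBIC))
```

```text
(no output)
```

View pics/topcrop7.png

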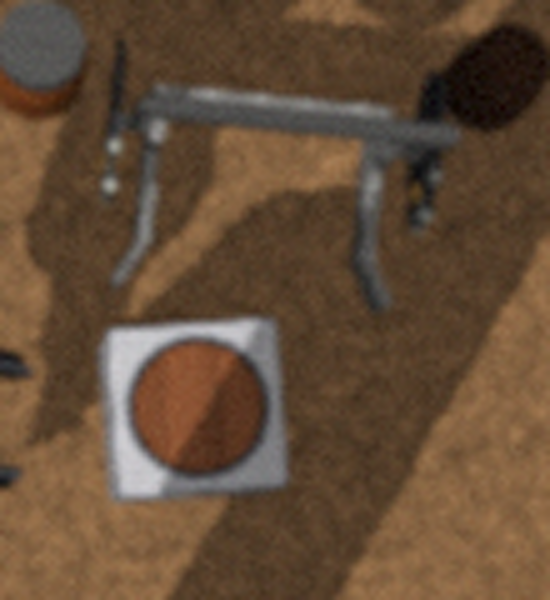

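Run:
```python
import numpy as np
from geo import *
T=lambda x,y:(310+x/5,150+y/5)
c=np.array([onz('top',T(*p),.112) for p in [(104,330),(274,320),(287,485),(115,498)]]);print(c.round(3).tolist(),c.mean(0).round(4))
print('disc',onz('top',T(198,407),.112).round(4))
L={}
for n,a in dict(lipL=(120,282),lipR=(381,306),kneeL=(148,240),kneeR=(360,258)).items(): L[n]=onz('top',T(*a),.052);print(n,L[n].round(4))
d=(L['lipL']-L['lipR']+L['kneeL']-L['kneeR'])[:2]; th=np.arctan2(-d[0],d[1]); 
m=(L['lipL']+L['lipR'])[:2]/2; k=(L['kneeL']+L['kneeR'])[:2]/2
u=np.array([np.cos(th),np.sin(th)]);v=np.array([-u[1],u[0]])
print(th, m-u*.079, k-u*.105)
o=(m-u*.079+k-u*.105)/2
r=c.mean(0)[:2]-o; print('tin in stall',r@u,r@v)
print('index notch level',[onz('top',T(*p),.1).round(3).tolist() for p in [(110,186),(423,216)]])
```

```text
[[0.542, -0.05, 0.112], [0.548, -0.142, 0.112], [0.458, -0.148, 0.112], [0.451, -0.055, 0.112]] [ 0.4997 -0.0987  0.112 ]
disc [ 0.5003 -0.1003  0.112 ]
lipL [ 0.5758 -0.0619  0.052 ]
lipR [ 0.5619 -0.2103  0.052 ]
kneeL [ 0.5998 -0.0779  0.052 ]
kneeR [ 0.5894 -0.1987  0.052 ]
-0.09040824934822837 [ 0.4901938  -0.12895232] [ 0.49002216 -0.12880919]
tin in stall 0.006834943317697389 0.03094270682505021
index notch level [[0.623, -0.054, 0.1], [0.606, -0.226, 0.1]]
```

>>> drive_tool:
  targets: [0,0,0,-8.2,3.3,5.7,0.6,0,0,0,-8.2,3.3,5.7,0.6,0,0,0,-8.2,3.3,5.7,0.6,0,0,0,-4.1,0,2.9,0.6,0,0,0,-4.1,0,2.9,0.6,0,0,0,-4.1,0,2.9,0.6,0,0,0,-4.1,0,2.9,0.6,0,0,0,-4.1,0,2.9,0.6,0,0,0,0,0,0,0.6]

```text
clock: 14.6
position: [0.5006, -0.0604, 0.0351]
ee_rot: [0.203, 0.705, 0.642, -0.223]
contact_force: [1.4, 1.5, 0.3]
width: 0.0511
```

```bash
python3 look.py 8 top;python3 - <<'E'
import cv2
im=cv2.imread('pics/top_8.png'); cv2.imwrite('pics/topcrop8.png',cv2.resize(im[150:270,310:420],None,fx=5,fy=5,interpolation=cv2.INTER_CUBIC))
E
```

```text
{'clock': 14.65, 'qpos': [0.149, 0.502, 1.916, -0.712, 1.022, 0.716], 'position': [0.5, -0.06, 0.035], 'ee_rot': [0.202, 0.705, 0.642, -0.223], 'contact_force': [0.633, 0.925, -0.014], 'width': 0.052}
```

View pics/topcrop8.png

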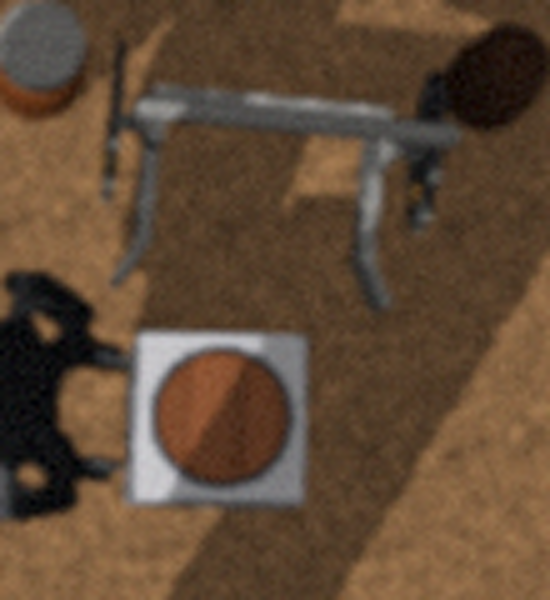

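>>> drive_tool:
  targets: [0,0,0,-4.1,0,2.9,0.6,0,0,0,-4.1,0,2.9,0.6,0,0,0,-4.1,0,2.9,0.6,0,0,0,0,0,0,0.6]

```text
clock: 15.15
position: [0.499, -0.0754, 0.035]
ee_rot: [0.202, 0.705, 0.642, -0.223]
contact_force: [1.5, 1.6, -0.0]
width: 0.0512
```

```bash
python3 look.py 9 top;python3 - <<'E'
import cv2
im=cv2.imread('pics/top_9.png'); cv2.imwrite('pics/topcrop9.png',cv2.resize(im[150:270,310:420],None,fx=5,fy=5,interpolation=cv2.INTER_CUBIC))
E
```

```text
{'clock': 15.2, 'qpos': [0.121, 0.497, 1.928, -0.727, 1.005, 0.706], 'position': [0.499, -0.075, 0.035], 'ee_rot': [0.202, 0.705, 0.642, -0.223], 'contact_force': [0.481, 0.713, 0.558], 'width': 0.051}
```

View pics/topcrop9.png

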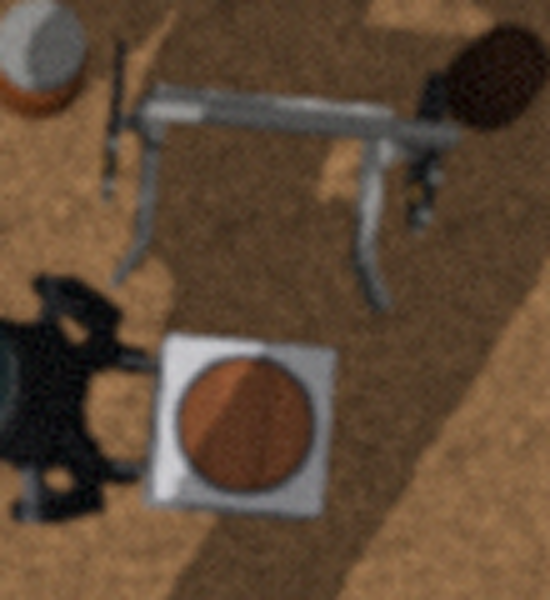

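Run:
```python
import numpy as np
from geo import *
T=lambda x,y:(310+x/5,150+y/5)
c=np.array([onz('top',T(*p),.112) for p in [(165,333),(335,349),(323,517),(147,504)]])
th=-.0904;o=np.array([.490,-.1289]);u=np.array([np.cos(th),np.sin(th)]);v=np.array([-u[1],u[0]])
for n,p in [('corners',c.mean(0)),('disc',onz('top',T(247,425),.112))]:
    r=p[:2]-o;print(n,p.round(4),r@u,r@v)
for i,j in [(0,1),(3,2)]: d=c[j]-c[i];print('yaw',np.arctan2(d[0],-d[1]))
```

```text
corners [ 0.4902 -0.1244  0.112 ] -0.00025722789821243575 0.004540518985658486
disc [ 0.4905 -0.1268  0.112 ] 0.00026996649157799783 0.0021647505800902957
yaw -0.09609306290929645
yaw -0.07694341058746242
```

>>> drive_tool:
  targets: [0,0,0,16,0,-11,0.6,0,0,0,16,0,-11,0.6,0,0,0,-21,0,-31,0.6,0,0,0,-21,0,-31,0.6,0,0,0,-21,0,-31,0.6,0,0,0,-21,0,-31,0.6,0,8.75,0,0,0,0,0.6,0,8.75,0,0,0,0,0.6,0,8.75,0,0,0,0,0.6,0,8.75,0,0,0,0,0.6]

```text
clock: 16.45
position: [0.5034, -0.0321, 0.1851]
ee_rot: [-0.002, 0.739, 0.674, 0.002]
contact_force: [0.8, 0.5, -0.3]
width: 0.0511
```

>>> drive_tool:
  targets: [0,0,-10,0,0,0,0.6,0,0,-10,0,0,0,0.6,0,0,-10,0,0,0,0.6,0,0,-10,0,0,0,0.6,0,0,-10,0,0,0,0.6,0,0,-10,0,0,0,0.6,0,0,-10,0,0,0,0.6,0,0,-10,0,0,0,0.6,0,0,-10,0,0,0,0.6,0,0,0,30,-30,0,0.6,0,0,0,30,-30,0,0.6,0,0,0,30,-30,0,0.6]

```text
clock: 17.95
position: [0.4042, -0.1143, 0.1841]
ee_rot: [-0.001, 0.045, 0.999, 0.0]
contact_force: [0.2, -0.7, -0.3]
width: 0.0512
```

```bash
python3 -c "
from rig import *
s=get_state();print(s['qpos'].round(3) if hasattr(s['qpos'],'round') else s['qpos'],s['position'],s['ee_rot'])"
```

```text
[-0.442  0.077  1.884  0.     1.183 -1.922] [ 0.40421525 -0.11428554  0.1841395 ] [-8.02395810e-04  4.54784487e-02  9.98964910e-01  4.18335176e-04]
```

>>> drive_tool:
  targets: [0,-8.75,0,0,-4,0,0.6,0,-8.75,0,0,0,0,0.6,0,-8.75,0,0,0,0,0.6,0,-8.75,0,0,0,0,0.6,0,0,0,21.5,0,30.7,0.6,0,0,0,21.5,0,30.7,0.6,0,0,0,21.5,0,30.7,0.6,0,0,0,21.5,0,30.7,0.6,0,0,0,0,0,0,0.6]

```text
clock: 19.08
position: [0.4161, -0.086, 0.0769]
ee_rot: [0.251, 0.056, 0.966, -0.027]
contact_force: [0.3, -0.0, 0.3]
width: 0.0514
```

```bash
python3 look.py 10 scene wrist
```

```text
{'clock': 19.175, 'qpos': [-0.518, 0.043, 2.44, 0.789, 0.237, -2.703], 'position': [0.417, -0.088, 0.079], 'ee_rot': [0.253, 0.057, 0.965, -0.029], 'contact_force': [-0.121, -0.443, 0.485], 'width': 0.052}
```

View pics/wrist_10.png

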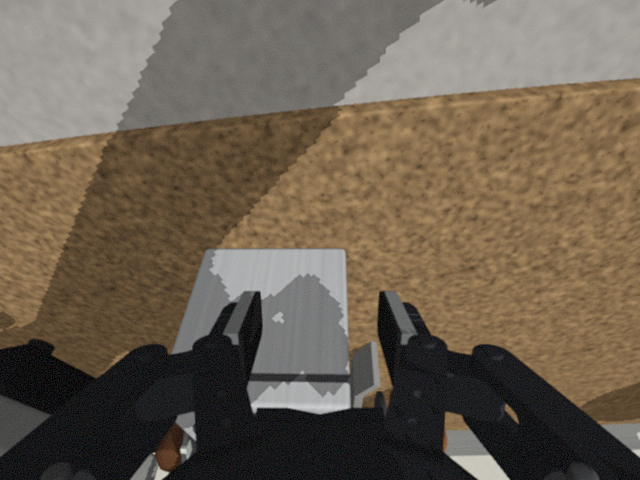

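View pics/scene_10.png

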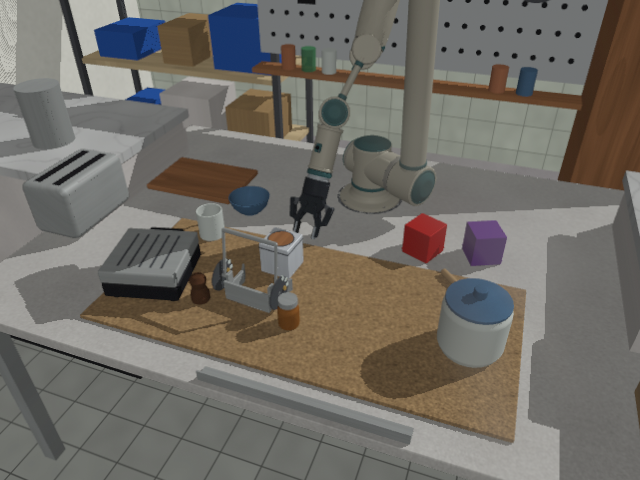

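```bash
cat > plan.py <<'E'
import numpy as np
from scipy.spatial.transform import Rotation as R
from rig import get_state
s=get_state();q=s['ee_rot'];p=np.array(s['position'])
C=R.from_quat([q[1],q[2],q[3],q[0]])
th=-.0904;o=np.array([.490,-.1289]);u=np.array([np.cos(th),np.sin(th),0]);v=np.array([-u[1],u[0],0])
S=lambda x,y,z:np.array([*o,0])+u*x+v*y+np.array([0,0,z])
def install(p): r=np.array(p)-np.array([*o,0]); return r@u,r@v,r[2]
def des(phi,tilt): # phi deg tool-x yaw, tilt deg about tool y
    f=np.radians(phi);x=[np.cos(f),np.sin(f),0];y=[np.sin(f),-np.cos(f),0]
    return R.from_matrix(np.array([x,y,[0,0,-1]]).T)*R.from_euler('y',tilt,degrees=True)
E
python3 - <<'E'
from plan import *
print('stall',np.round(install(p),4))
D=des(174.8,-20)
print('rotvec tool deg',(C.inv()*D).as_rotvec(degrees=True).round(1))
print('up in tool',C.inv().apply([0,0,1]).round(3))
t=S(-.085,.003,.11)-p
print('shift after rot (tool D)',D.inv().apply(t*1000).round(1), 'current tool',C.inv().apply(t*1000).round(1))
E
```

```text
stall [-0.0763  0.0343  0.0787]
rotvec tool deg [-2.2  9.5 -1.2]
up in tool [-0.492 -0.027 -0.87 ]
shift after rot (tool D) [ -2.6 -31.3 -32.4] current tool [ -8.4 -32.4 -30.2]
```

>>> drive_tool:
  targets: [0,0,0,-8,0,-15,0.6,-0.7,3.2,-0.4,-3,-10,-10,0.6,-0.7,3.2,-0.4,0,-10,-8,0.6,-0.7,3.2,-0.4,3,-10,0,0.6,0,0,0,0,0,0,0.6]

```text
clock: 19.8
position: [0.4058, -0.1184, 0.1141]
ee_rot: [0.174, 0.046, 0.984, -0.011]
contact_force: [0.8, 0.9, 0.2]
width: 0.0514
```

Run:
```python
from plan import *
print('stall',np.round(install(p),4),np.round(s['qpos'],3))
D=des(174.8,-20)
print('rotvec tool deg',(C.inv()*D).as_rotvec(degrees=True).round(1))
t=S(-.085,.003,.11)-p
print('shift after rot (tool D)',D.inv().apply(t*1000).round(1), 'current tool',C.inv().apply(t*1000).round(1))
t=S(-.085,.003,.036)-S(-.085,.003,.11); print(D.inv().apply(t*1000).round(1))
t=u; print('fwd',D.inv().apply(t*100).round(1))
```

```text
stall [-0.0848  0.0029  0.1141] [-5.900e-01  1.000e-03  2.244e+00  2.840e-01  6.020e-01 -2.277e+00]
rotvec tool deg [-0.4  0.1 -0.1]
shift after rot (tool D) [1.6 0.1 3.8] current tool [1.6 0.2 3.8]
[25.3  0.  69.5]
fwd [-94.    0.   34.2]
```

>>> drive_tool:
  targets: [0,0,0,6.7,0,18.4,0.6,0,0,0,6.7,0,18.4,0.6,0,0,0,6.7,0,18.4,0.6,0,0,0,6.7,0,18.4,0.6,0,0,0,0,0,0,0.6]

```text
clock: 20.42
position: [0.4025, -0.1156, 0.0329]
ee_rot: [0.171, 0.046, 0.984, -0.008]
contact_force: [0.1, 0.1, 0.6]
width: 0.0514
```

```bash
python3 look.py 11 scene wrist
python3 - <<'E'
from plan import *
print('stall',np.round(install(p),4),np.round(s['qpos'],3))
D=des(174.8,-20)
print('rotvec tool deg',(C.inv()*D).as_rotvec(degrees=True).round(1))
E
```

```text
{'clock': 20.525, 'qpos': [-0.589, 0.163, 2.376, 0.507, 0.333, -2.526], 'position': [0.404, -0.117, 0.034], 'ee_rot': [0.172, 0.046, 0.984, -0.01], 'contact_force': [-0.139, 0.248, 1.163], 'width': 0.051}
stall [-0.0868  0.0045  0.0343] [-0.589  0.163  2.376  0.507  0.333 -2.526]
rotvec tool deg [-0.2 -0.1 -0.1]
```

View pics/wrist_11.png

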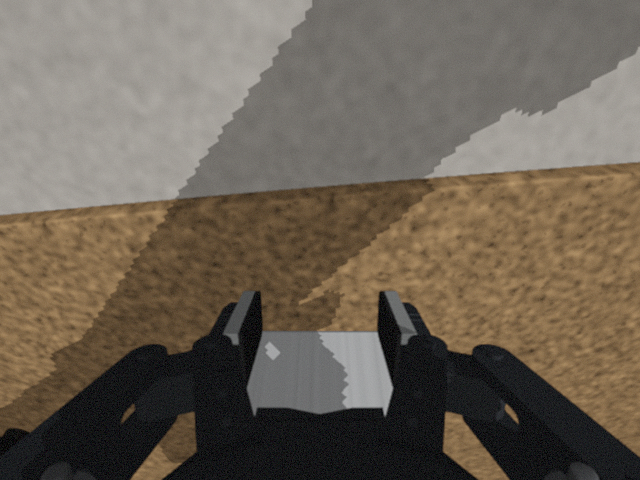

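View pics/scene_11.png

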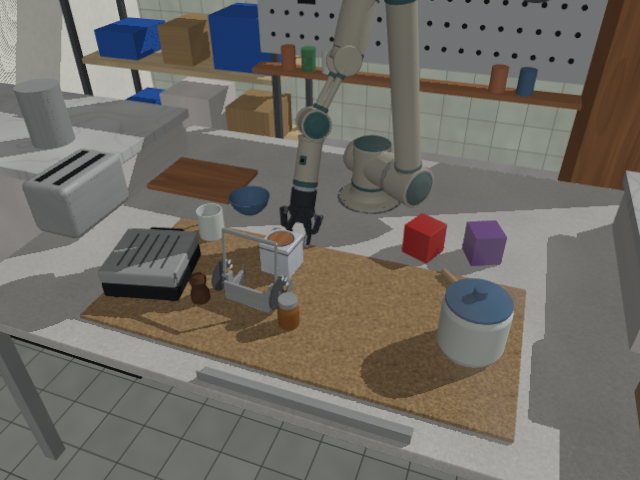

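>>> drive_tool:
  targets: [0,0,0,-9.4,-1,1.4,0.6,0,0,0,-9.4,0,3.4,0.6,0,0,0,-7.5,0,2.7,0.6,0,0,0,-7.5,0,2.7,0.6,0,0,0,-7.5,0,2.7,0.6,0,0,0,-7.5,0,2.7,0.6,0,0,0,-7.5,0,2.7,0.6,0,0,0,0,0,0,0.6]

```text
clock: 21.52
position: [0.4616, -0.122, 0.035]
ee_rot: [0.17, 0.045, 0.984, -0.008]
contact_force: [-1.6, 0.2, -0.9]
width: 0.0511
```

```bash
python3 look.py 12 scene top
python3 - <<'E'
from plan import *
import cv2
print('stall',np.round(install(p),4),np.round(s['qpos'],3))
D=des(174.8,-20)
print('rotvec tool deg',(C.inv()*D).as_rotvec(degrees=True).round(1))
im=cv2.imread('pics/top_12.png'); a=cv2.resize(im[150:270,310:420],None,fx=4,fy=4,interpolation=cv2.INTER_CUBIC)
im=cv2.imread('pics/scene_12.png'); b=cv2.resize(im[200:320,200:290],None,fx=4,fy=4,interpolation=cv2.INTER_CUBIC)
cv2.imwrite('pics/c12.png',np.hstack([a,b]))
E
```

```text
{'clock': 21.625, 'qpos': [-0.51, 0.23, 2.262, 0.395, 0.359, -2.34], 'position': [0.462, -0.122, 0.035], 'ee_rot': [0.171, 0.045, 0.984, -0.009], 'contact_force': [-2.07, 1.38, -1.177], 'width': 0.051}
stall [-0.0286  0.0041  0.0351] [-0.51   0.23   2.262  0.395  0.359 -2.34 ]
rotvec tool deg [-0.1 -0.3 -0. ]
```

View pics/c12.png

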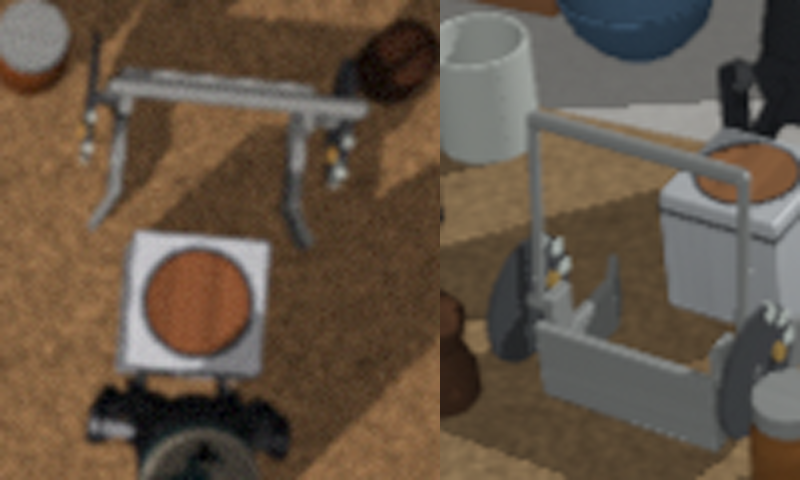

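>>> drive_tool:
  targets: [0,0,0,-7.5,0,2.7,0.6,0,0,0,-7.5,0,2.7,0.6,0,0,0,-7.5,0,2.7,0.6,0,0,0,-7.5,0,2.7,0.6,0,0,0,-7.5,0,2.7,0.6,0,0,0,-7.5,0,2.7,0.6,0,0,0,-7.5,0,2.7,0.6,0,0,0,-7.5,0,2.7,0.6,0,0,0,-7.5,0,2.7,0.6,0,0,0,-7.5,0,2.7,0.6,0,0,0,-7.5,0,2.7,0.6,0,0,0,0,0,0,0.6]

```text
clock: 23.12
position: [0.5515, -0.1318, 0.0362]
ee_rot: [0.173, 0.045, 0.984, -0.01]
contact_force: [-1.2, 1.1, -0.5]
width: 0.0512
```

```bash
python3 look.py 13 scene top
python3 - <<'E'
from plan import *
import cv2
print('stall',np.round(install(p),4),np.round(s['qpos'],3))
D=des(174.8,-20)
print('rotvec tool deg',(C.inv()*D).as_rotvec(degrees=True).round(1))
im=cv2.imread('pics/top_13.png'); a=cv2.resize(im[150:270,310:420],None,fx=4,fy=4,interpolation=cv2.INTER_CUBIC)
im=cv2.imread('pics/scene_13.png'); b=cv2.resize(im[200:320,200:290],None,fx=4,fy=4,interpolation=cv2.INTER_CUBIC)
cv2.imwrite('pics/c13.png',np.hstack([a,b]))
E
```

```text
{'clock': 23.225, 'qpos': [-0.429, 0.327, 2.084, 0.275, 0.412, -2.141], 'position': [0.551, -0.132, 0.036], 'ee_rot': [0.173, 0.046, 0.984, -0.01], 'contact_force': [0.36, 0.191, -0.07], 'width': 0.051}
stall [0.0614 0.0025 0.0365] [-0.429  0.327  2.084  0.275  0.412 -2.141]
rotvec tool deg [-0.3 -0.  -0.1]
```

View pics/c13.png

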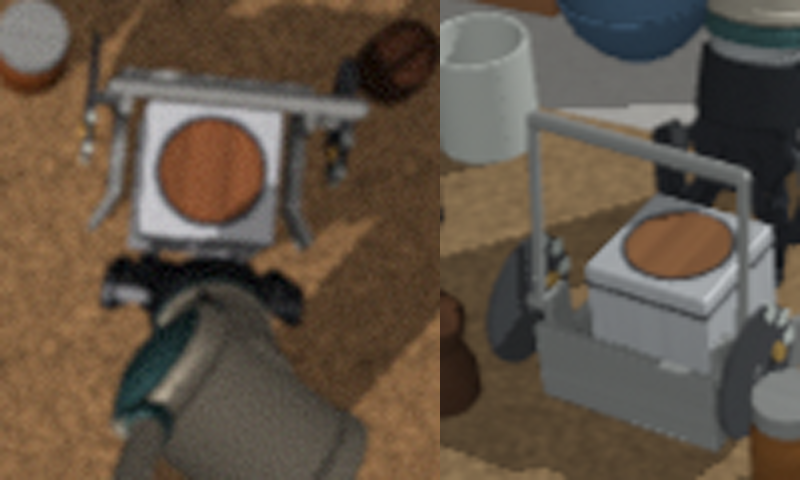

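Run:
```python
from plan import *
from geo import *
print(np.round(install(onz('top',(310+212/4,150+171/4),.112)),4))
print(np.round(install(onz('scene',(200+(680-440)/4,200+245/4),.112)),4))
```

```text
[0.1159 0.0018 0.112 ]
[0.1152 0.0041 0.112 ]
```

>>> drive_tool:
  targets: [0,0,0,-4.7,0,1.7,0.6,0,0,0,-4.7,0,1.7,0.6,0,0,0,-2.8,0,1.0,0.6,0,0,0,0,0,0,0.6]

```text
clock: 23.72
position: [0.5609, -0.1316, 0.0355]
ee_rot: [0.17, 0.045, 0.984, -0.009]
contact_force: [-7.0, 1.0, 4.9]
width: 0.0512
```

```bash
python3 look.py 14 scene top wrist
python3 - <<'E'
from plan import *
import cv2
print('stall',np.round(install(p),4),np.round(s['contact_force'],2))
im=cv2.imread('pics/top_14.png'); a=cv2.resize(im[150:270,310:420],None,fx=4,fy=4,interpolation=cv2.INTER_CUBIC)
im=cv2.imread('pics/scene_14.png'); b=cv2.resize(im[200:320,200:290],None,fx=4,fy=4,interpolation=cv2.INTER_CUBIC)
cv2.imwrite('pics/c14.png',np.hstack([a,b]))
E
```

```text
{'clock': 23.875, 'qpos': [-0.419, 0.34, 2.061, 0.26, 0.427, -2.118], 'position': [0.561, -0.132, 0.035], 'ee_rot': [0.17, 0.045, 0.984, -0.009], 'contact_force': [-7.779, 0.953, 5.319], 'width': 0.051}
stall [0.0708 0.0037 0.0355] [-7.78  0.95  5.32]
```

View pics/c14.png

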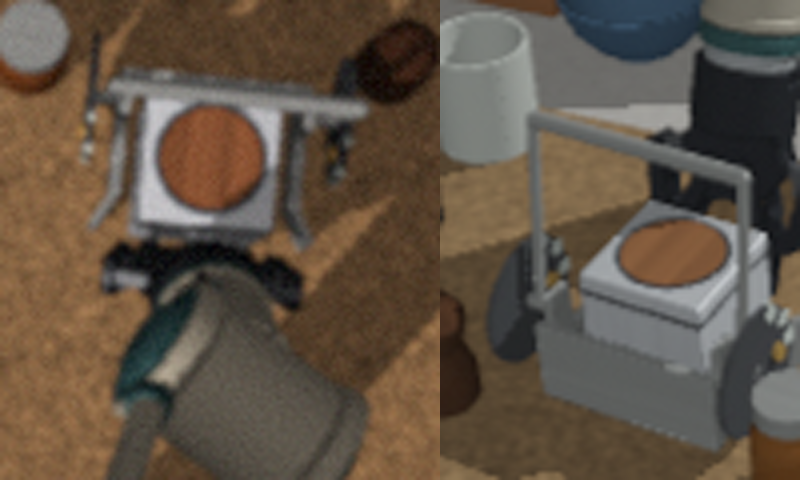

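View pics/wrist_14.png

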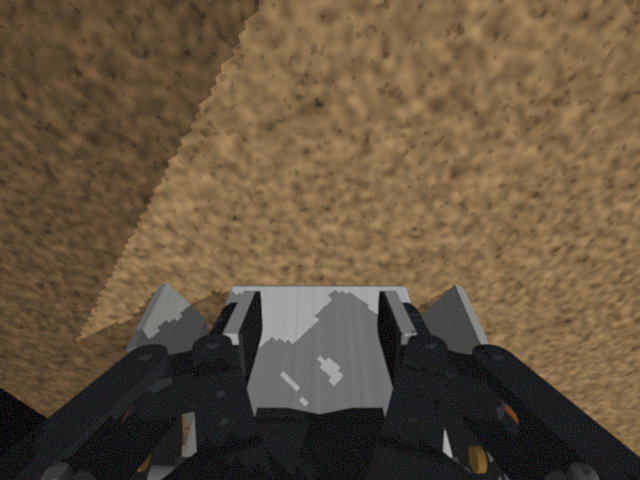

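Run:
```python
from plan import *
from geo import *
import cv2
for px in [(583,275),(704,316),(768,238),(650,205)]:
    print(np.round(install(onz('scene',(200+(px[0]-440)/4,200+px[1]/4),.112)),4))
# predicted plate edges in scene crop
for n,P in dict(in_=S(.181,0,.072),out=S(.189,0,.072),tinhomefar=S(.181,0,.112),kneeL=S(.105,.06,.052),ear=S(.166,.06,.087)).items():
    a=proj('scene',P)[0]; print(n,((a[0]-200)*4+440).round(1),((a[1]-200)*4).round(1),'top4',((proj('top',P)[0]-[310,150])*4).round(1))
im=cv2.imread('pics/scene_14.png'); cv2.imwrite('pics/c14b.png',cv2.resize(im[245:315,215:285],None,fx=8,fy=8,interpolation=cv2.INTER_CUBIC))
```

```text
[ 0.1696 -0.0373  0.112 ]
[0.1729 0.0558 0.112 ]
[0.084  0.0538 0.112 ]
[ 0.0852 -0.0374  0.112 ]
in_ 627.9 347.5 top4 [215.4  88.2]
out 621.5 354.8 top4 [216.3  77. ]
tinhomefar 622.4 300.1 top4 [222.4  76.7]
kneeL 765.6 327.9 top4 [119.4 191.8]
ear 717.5 341.4 top4 [130.2  97.6]
```

View pics/c14b.png

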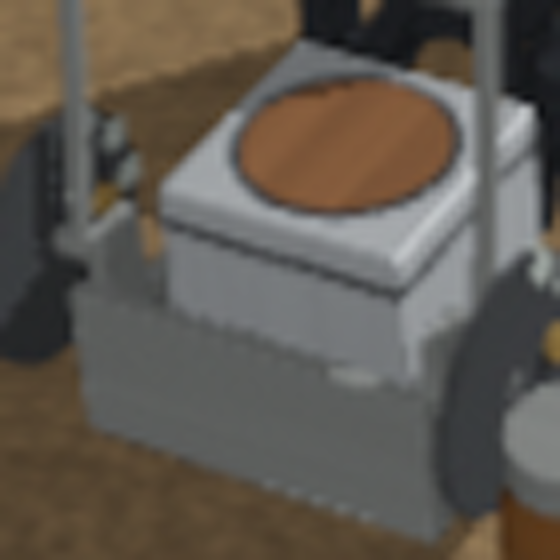

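>>> drive_tool:
  targets: [0,0,0,6,0,-2,0.6,0,-3,0,-2,0,-5,0.6,0,-3,0,0,0,0,0.6,0,0,0,0,0,0,0.6]

```text
clock: 24.38
position: [0.5561, -0.132, 0.0409]
ee_rot: [0.223, 0.046, 0.974, -0.012]
contact_force: [-0.1, -0.0, 1.2]
width: 0.0512
```

```bash
python3 look.py 15 scene top
python3 - <<'E'
from plan import *
import cv2
print('stall',np.round(install(p),4),np.round(s['contact_force'],2))
D=des(174.8,-26)
print((C.inv()*D).as_rotvec(degrees=True).round(1),D.inv().apply(u).round(3))
im=cv2.imread('pics/top_15.png'); a=cv2.resize(im[150:270,310:420],None,fx=4,fy=4,interpolation=cv2.INTER_CUBIC)
im=cv2.imread('pics/scene_15.png'); b=cv2.resize(im[200:320,200:290],None,fx=4,fy=4,interpolation=cv2.INTER_CUBIC)
cv2.imwrite('pics/c15.png',np.hstack([a,b]))
E
```

```text
{'clock': 24.475, 'qpos': [-0.451, 0.313, 2.153, 0.553, 0.289, -2.431], 'position': [0.558, -0.133, 0.042], 'ee_rot': [0.224, 0.045, 0.974, -0.012], 'contact_force': [0.267, -0.905, -0.31], 'width': 0.051}
stall [0.0676 0.0025 0.0416] [ 0.27 -0.91 -0.31]
[-0.3 -0.1 -0.1] [-0.899  0.     0.438]
```

View pics/c15.png

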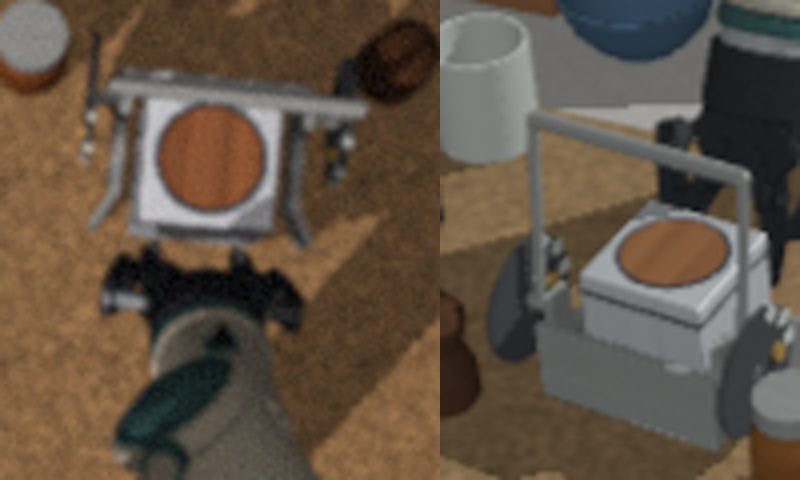

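>>> drive_tool:
  targets: [0,0,0,2.2,0,4.5,0.6,0,0,0,-3.6,0,1.7,0.6,0,0,0,-1.8,0,0.9,0.6,0,0,0,0,0,0,0.6]

```text
clock: 24.98
position: [0.5623, -0.1323, 0.0357]
ee_rot: [0.223, 0.045, 0.974, -0.012]
contact_force: [-3.9, -0.1, 1.8]
width: 0.0513
```

>>> drive_tool:
  targets: [0,0,0,-1.8,0,0.9,0.6,0,0,0,-1.8,0,0.9,0.6]

```text
clock: 25.22
position: [0.5652, -0.1321, 0.0355]
ee_rot: [0.222, 0.045, 0.974, -0.011]
contact_force: [-9.5, -0.0, 8.0]
width: 0.0513
```

```bash
python3 look.py 16 scene top
python3 - <<'E'
from plan import *
import cv2
print('stall',np.round(install(p),4),np.round(s['contact_force'],2),np.round(s['moment'],2))
im=cv2.imread('pics/top_16.png'); a=cv2.resize(im[150:270,310:420],None,fx=4,fy=4,interpolation=cv2.INTER_CUBIC)
im=cv2.imread('pics/scene_16.png'); b=cv2.resize(im[200:320,200:290],None,fx=4,fy=4,interpolation=cv2.INTER_CUBIC)
cv2.imwrite('pics/c16.png',np.hstack([a,b]))
E
```

```text
{'clock': 25.325, 'qpos': [-0.443, 0.332, 2.141, 0.555, 0.284, -2.427], 'position': [0.565, -0.132, 0.036], 'ee_rot': [0.222, 0.045, 0.974, -0.011], 'contact_force': [-6.992, -0.079, 5.49], 'width': 0.051}
stall [0.0754 0.0036 0.0355] [-6.99 -0.08  5.49] [-0.06  0.91 -0.11]
```

View pics/c16.png

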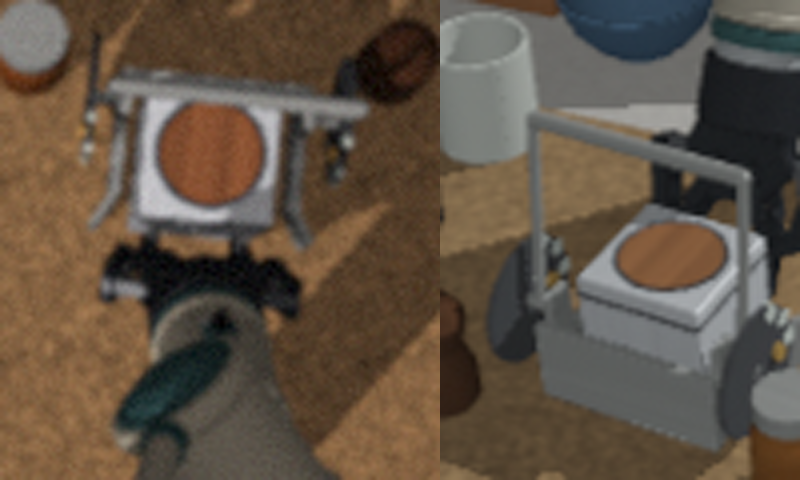

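>>> drive_tool:
  targets: [0,0,0,-1.8,0,0.5,0.6,0,0,0,-1.8,0,0.5,0.6,0,0,0,0,0,0,0.6]

```text
clock: 25.7
position: [0.5703, -0.1328, 0.0363]
ee_rot: [0.223, 0.045, 0.974, -0.011]
contact_force: [-2.5, 0.1, -0.9]
width: 0.0511
```

>>> drive_tool:
  targets: [0,0,0,-1.8,0,0.5,0.6,0,0,0,-1.8,0,0.5,0.6,0,0,0,0,0,0,0.6]

```text
clock: 26.08
position: [0.5724, -0.1325, 0.0361]
ee_rot: [0.221, 0.045, 0.974, -0.011]
contact_force: [-4.2, 1.4, -2.1]
width: 0.0509
```

```bash
python3 look.py 17 scene top
python3 - <<'E'
from plan import *
import cv2
from geo import *
print('stall',np.round(install(p),4),np.round(s['contact_force'],2),np.round(s['moment'],2))
im=cv2.imread('pics/top_17.png'); a=cv2.resize(im[150:270,310:420],None,fx=4,fy=4,interpolation=cv2.INTER_CUBIC)
im=cv2.imread('pics/scene_17.png'); b=cv2.resize(im[200:320,200:290],None,fx=4,fy=4,interpolation=cv2.INTER_CUBIC)
cv2.imwrite('pics/c17.png',np.hstack([a,b]))
# disc by colour
for n,box in [('top_14',(160,215,330,390)),('top_16',(160,215,330,390)),('top_17',(160,215,330,390)),('scene_16',(240,280,230,275)),('scene_17',(240,280,230,275))]:
    im=cv2.imread(f'pics/{n}.png').astype(int); y0,y1,x0,x1=box
    c=im[y0:y1,x0:x1]; m=(c[:,:,2]-c[:,:,0]>55).astype(np.uint8)
    k,l,st,ce=cv2.connectedComponentsWithStats(m); 
    i=1+np.argmin([abs(ce[j][0]-(x1-x0)/2)+abs(ce[j][1]-(y1-y0)/2)-(0.1*st[j][4]) for j in range(1,k)])
    cn=cv2.findContours((l==i).astype(np.uint8),cv2.RETR_EXTERNAL,cv2.CHAIN_APPROX_NONE)[0][0]
    e=cv2.fitEllipse(cv2.convexHull(cn)); px=(e[0][0]+x0,e[0][1]+y0)
    print(n,st[i],np.round(px,1),np.round(install(onz(n.split('_')[0],px,.112)),4))
E
```

```text
{'clock': 26.175, 'qpos': [-0.437, 0.339, 2.125, 0.53, 0.292, -2.395], 'position': [0.572, -0.132, 0.036], 'ee_rot': [0.221, 0.045, 0.974, -0.011], 'contact_force': [-5.393, 1.266, -0.665], 'width': 0.051}
stall [0.0824 0.0039 0.0361] [-5.39  1.27 -0.67] [ 0.18  1.21 -0.15]
top_14 [ 20  17  25  25 480] [362.3 188.9] [0.1262 0.0046 0.112 ]
top_16 [ 20  16  25  25 486] [362.4 187.7] [0.1294 0.0047 0.112 ]
top_17 [ 21  16  24  22 445] [362.5 185.6] [0.1353 0.0049 0.112 ]
scene_16 [ 15  16  26  16 308] [257.3 263.3] [0.126  0.0023 0.112 ]
scene_17 [ 13  18  26  15 309] [255.9 264.9] [0.1334 0.0022 0.112 ]
```

View pics/c17.png

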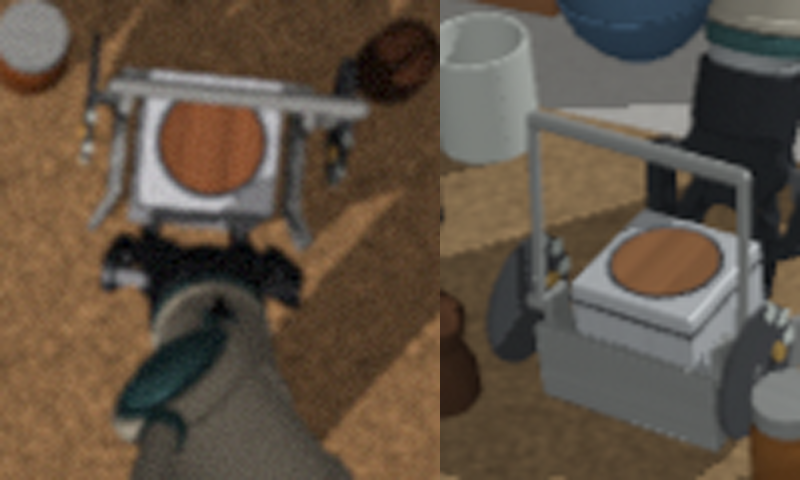

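>>> drive_tool:
  targets: [0,0,0,-1.8,0,0.8,0.6,0,0,0,0,0,0,0.6]

```text
clock: 26.42
position: [0.5727, -0.1323, 0.0357]
ee_rot: [0.22, 0.045, 0.974, -0.01]
contact_force: [-13.4, -0.8, 2.7]
width: 0.0513
```

>>> drive_tool:
  targets: [0,0,0,-1.8,0,0.8,0.6,0,0,0,0,0,0,0.6]

```text
clock: 26.68
position: [0.5729, -0.1323, 0.0356]
ee_rot: [0.22, 0.045, 0.975, -0.01]
contact_force: [-22.0, -3.1, 9.8]
width: 0.0514
```

>>> drive_tool:
  targets: [0,0,0,9,0,-4.4,0.6,0,0,0,27,0,-13,0.6,0,0,0,27,0,-13,0.6,0,0,0,-18,0,-37,0.6,0,0,0,-18,0,-37,0.6,0,8.7,0,-18,0,-37,0.6,0,8.7,0,-10,0,-37,0.6,0,8.7,0,-5,0,-37,0.6,0,0,0,0,0,-30,0.6,0,0,0,0,0,0,0.6]

```text
clock: 27.92
position: [0.5097, -0.1259, 0.2626]
ee_rot: [0.014, 0.044, 0.999, -0.0]
contact_force: [0.2, -0.3, -0.5]
width: 0.0516
```

>>> drive_tool:
  targets: [0,0,10,0,0,0,0.6,0,0,10,0,0,0,0.6,0,0,10,0,0,0,0.6,0,0,10,0,0,0,0.6,0,0,10,0,0,0,0.6,0,0,10,0,0,0,0.6,0,0,10,0,0,0,0.6,0,0,10,0,0,0,0.6,0,0,10,0,0,0,0.6,0,0,0,0,0,0,0.6]

```text
clock: 29.18
position: [0.5061, -0.125, 0.2587]
ee_rot: [0.006, 0.737, 0.676, 0.008]
contact_force: [-0.3, 0.3, -0.4]
width: 0.0513
```

```bash
python3 look.py 18 scene top wrist
python3 - <<'E'
from plan import *
import cv2
print('stall',np.round(install(p),4),np.round(s['qpos'],2))
D=des(84.8,0)
print((C.inv()*D).as_rotvec(degrees=True).round(1))
im=cv2.imread('pics/top_18.png'); a=cv2.resize(im[150:270,310:420],None,fx=4,fy=4,interpolation=cv2.INTER_CUBIC)
im=cv2.imread('pics/scene_18.png'); b=cv2.resize(im[200:320,200:290],None,fx=4,fy=4,interpolation=cv2.INTER_CUBIC)
cv2.imwrite('pics/c18.png',np.hstack([a,b]))
E
```

```text
{'clock': 29.325, 'qpos': [-0.382, 0.17, 1.579, 0.009, 1.376, -0.298], 'position': [0.506, -0.125, 0.259], 'ee_rot': [0.006, 0.737, 0.676, 0.007], 'contact_force': [0.214, 0.36, -0.018], 'width': 0.052}
stall [0.0158 0.0053 0.2592] [-0.38  0.17  1.58  0.01  1.38 -0.3 ]
[ 1.1 -0.2  0.3]
```

View pics/c18.png

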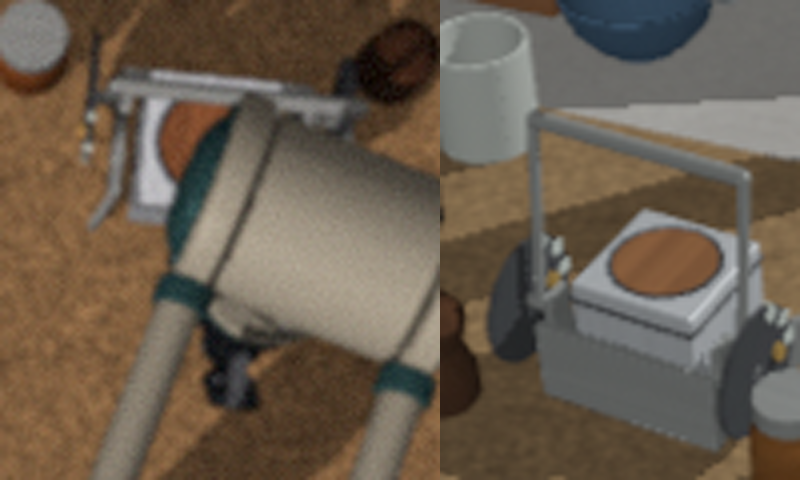

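View pics/wrist_18.png

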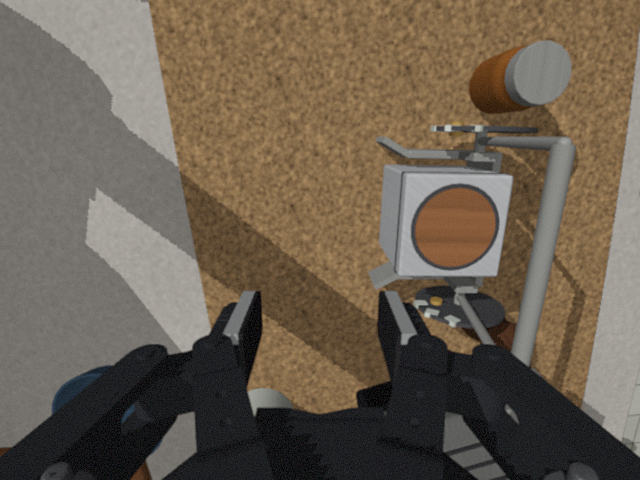

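>>> drive_tool:
  targets: [0.5,0,0,-2,33,0,0.6,0.5,0,0,-2,33,0,0.6,0,0,0,-1,33,0,0.6,0,0,0,0,31,0,0.6,0,0,0,0,0,0,0.6]

```text
clock: 29.95
position: [0.6373, -0.1417, 0.2594]
ee_rot: [-0.001, 0.737, 0.676, 0.002]
contact_force: [-0.9, -0.1, -0.6]
width: 0.0515
```

```bash
python3 look.py 19 wrist
python3 - <<'E'
from plan import *
print('stall',np.round(install(p),4),np.round(s['qpos'],2))
print((C.inv()*des(84.8,0)).as_rotvec(degrees=True).round(1))
E
```

```text
{'clock': 30.0, 'qpos': [-0.327, 0.38, 1.279, 0.003, 1.483, -0.242], 'position': [0.636, -0.141, 0.26], 'ee_rot': [-0.001, 0.737, 0.676, 0.001], 'contact_force': [0.587, 0.892, 0.444], 'width': 0.051}
stall [0.1463 0.0007 0.2596] [-0.33  0.38  1.28  0.    1.48 -0.24]
[ 0.  -0.2  0.3]
```

View pics/wrist_19.png

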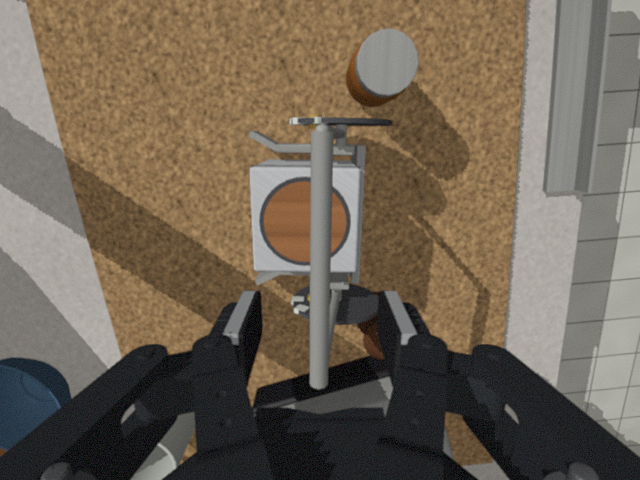

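>>> drive_tool:
  targets: [0,0,0,0,0,22,0.6,0,0,0,0,0,22,0.6,0,0,0,0,0,20,0.6,0,0,0,0,0,0,0.05,0,0,0,0,0,0,0.05,0,0,0,0,0,0,0.05,0,0,0,0,0,0,0.05,0,0,0,0,0,0,0.05]
  grip_force: 25

```text
clock: 31.0
position: [0.636, -0.1415, 0.198]
ee_rot: [0.0, 0.737, 0.675, 0.002]
contact_force: [-0.8, 0.4, 5.3]
width: 0.011
```

```bash
python3 look.py 20 scene
python3 - <<'E'
from plan import *
import cv2
x,y,z=install(p)
print('stall',np.round((x,y,z),4),'theta if bar at 12..19 behind',[np.round((np.arctan2(.166-x,z+d-.072),np.hypot(.166-x,z+d-.072)),3) for d in (.012,.016,.019)])
im=cv2.imread('pics/scene_20.png'); cv2.imwrite('pics/c20.png',cv2.resize(im[180:320,200:320],None,fx=4,fy=4,interpolation=cv2.INTER_CUBIC))
E
```

```text
{'clock': 31.05, 'qpos': [-0.327, 0.408, 1.387, 0.003, 1.344, -0.24], 'position': [0.636, -0.141, 0.198], 'ee_rot': [0.0, 0.737, 0.675, 0.002], 'contact_force': [-1.328, 0.942, 4.941], 'width': 0.011}
stall [0.1465 0.0007 0.198 ] theta if bar at 12..19 behind [array([0.14 , 0.139]), array([0.137, 0.143]), array([0.134, 0.146])]
```

View pics/c20.png

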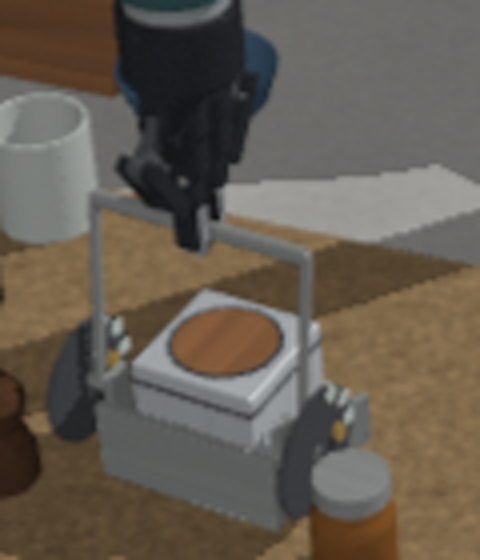

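>>> drive_tool:
  targets: [0,0,0,0,-16.3,3.3,0.05,0,0,0,0,-15.8,5.2,0.05,0,0,0,0,-15.1,7,0.05,0,0,0,0,-14.2,8.8,0.05,0,0,0,0,-13,10.5,0.05,0,0,0,0,-11.7,11.7,0.05,0,0,0,0,0,0,0.05]

```text
clock: 31.92
position: [0.5495, -0.1331, 0.1492]
ee_rot: [-0.001, 0.738, 0.675, 0.002]
contact_force: [1.4, 1.4, -3.0]
width: 0.0106
```

```bash
python3 look.py 21 scene
python3 - <<'E'
from plan import *
import cv2
x,y,z=install(p)
print('stall',np.round((x,y,z),4),[np.round((np.arctan2(.166-x,z+d-.072),np.hypot(.166-x,z+d-.072)),3) for d in (.012,.016,.019)])
print((C.inv()*des(84.8,0)).as_rotvec(degrees=True).round(1))
im=cv2.imread('pics/scene_21.png'); cv2.imwrite('pics/c21.png',cv2.resize(im[180:320,200:320],None,fx=4,fy=4,interpolation=cv2.INTER_CUBIC))
E
```

```text
{'clock': 31.975, 'qpos': [-0.363, 0.319, 1.654, 0.004, 1.168, -0.277], 'position': [0.55, -0.133, 0.149], 'ee_rot': [-0.001, 0.737, 0.675, 0.002], 'contact_force': [1.769, 1.244, -3.458], 'width': 0.011}
stall [0.0599 0.0012 0.1494] [array([0.87 , 0.139]), array([0.849, 0.141]), array([0.833, 0.143])]
[ 0.  -0.2  0.2]
```

View pics/c21.png

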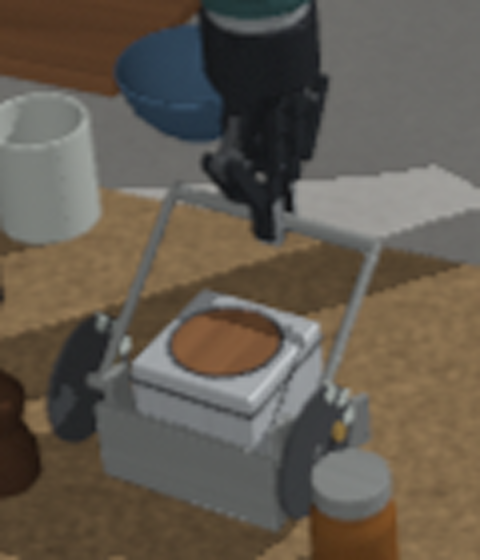

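>>> drive_tool:
  targets: [0,0,0,0,-10.2,13.2,0.05,0,0,0,0,-8.6,14.3,0.05,0,0,0,0,-6.8,15.1,0.05,0,0,0,0,-4.9,15.9,0.05,0,0,0,0,-3,16.4,0.05,0,0,0,0,-1.1,16.6,0.05,0,0,0,0,0,0,0.05,0,0,0,0,0,0,0.05]

```text
clock: 32.98
position: [0.5165, -0.1301, 0.059]
ee_rot: [-0.0, 0.737, 0.675, 0.002]
contact_force: [3.3, 3.3, -2.7]
width: 0.0111
```

```bash
python3 look.py 22 scene
python3 - <<'E'
from plan import *
import cv2
x,y,z=install(p)
print('stall',np.round((x,y,z),4),[np.round((np.arctan2(.166-x,z+d-.072),np.hypot(.166-x,z+d-.072)),3) for d in (.012,.016,.019)])
im=cv2.imread('pics/scene_22.png'); cv2.imwrite('pics/c22.png',cv2.resize(im[180:320,200:320],None,fx=4,fy=4,interpolation=cv2.INTER_CUBIC))
E
```

```text
{'clock': 33.025, 'qpos': [-0.38, 0.368, 1.846, 0.005, 0.926, -0.295], 'position': [0.516, -0.13, 0.059], 'ee_rot': [-0.0, 0.737, 0.675, 0.002], 'contact_force': [3.171, 3.008, -1.925], 'width': 0.011}
stall [0.0265 0.0011 0.0591] [array([1.578, 0.14 ]), array([1.549, 0.14 ]), array([1.527, 0.14 ])]
```

View pics/c22.png

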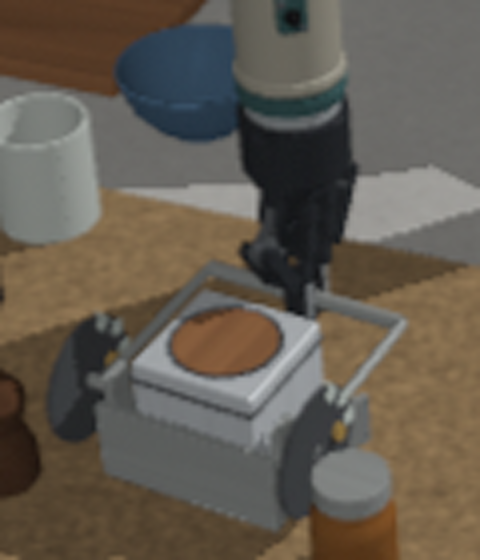

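Run:
```python
from plan import *
from geo import *
for a in (1.4,1.5,1.571,1.65):
    P=np.array([S(.166-.14*np.sin(a),y,.072+.14*np.cos(a)) for y in (-.078,.078)]); print(a,((proj('scene',P)-[200,180])*4).round(1).tolist())
```

```text
1.4 [[204.6, 245.7], [399.1, 300.7]]
1.5 [[207.5, 260.1], [400.8, 315.3]]
1.571 [[208.9, 271.0], [401.5, 326.4]]
1.65 [[209.8, 283.6], [401.7, 339.2]]
```

>>> drive_tool:
  targets: [0,0,0,0,0,0,0.2,0,0,0,0,0,0,0.4,0,0,0,0,0,0,0.5,0,0,0,0,0,0,0.5,0,0,0,0,0,-15,0.5,0,0,0,0,0,-30,0.5,0,0,0,0,0,-50,0.5,0,0,0,0,-40,-20,0.5,0,0,0,0,-50,0,0.5,0,0,0,0,-50,0,0.5,0,0,0,0,0,0,0.5]

```text
clock: 34.4
position: [0.3722, -0.1172, 0.174]
ee_rot: [-0.001, 0.738, 0.675, 0.001]
contact_force: [-0.3, -0.2, -0.8]
width: 0.0425
```

```bash
python3 look.py 23 scene top
python3 - <<'E'
import cv2,numpy as np
im=cv2.imread('pics/top_23.png'); a=cv2.resize(im[150:270,310:420],None,fx=4,fy=4,interpolation=cv2.INTER_CUBIC)
im=cv2.imread('pics/scene_23.png'); b=cv2.resize(im[200:320,210:300],None,fx=4,fy=4,interpolation=cv2.INTER_CUBIC)
cv2.imwrite('pics/c23.png',np.hstack([a,b]))
E
```

```text
{'clock': 34.5, 'qpos': [-0.486, 0.043, 1.947, 0.004, 1.147, -0.399], 'position': [0.377, -0.119, 0.175], 'ee_rot': [0.001, 0.738, 0.675, 0.002], 'contact_force': [0.13, -0.338, 0.512], 'width': 0.043}
```

View pics/c23.png

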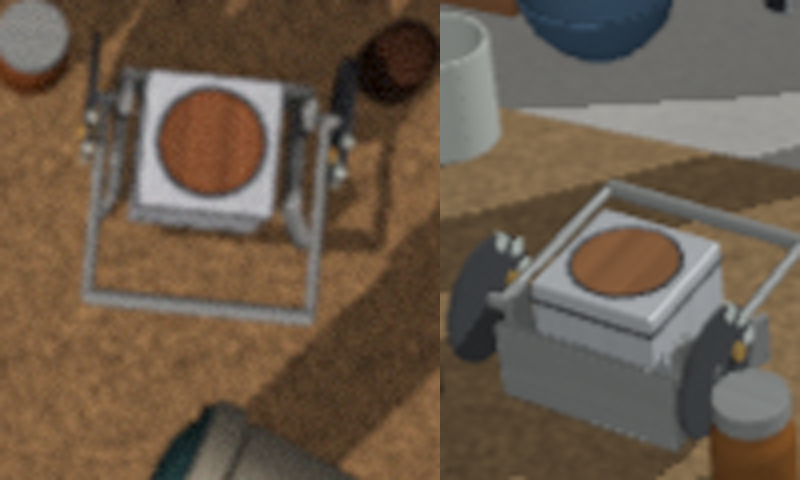

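View pics/scene_23.png

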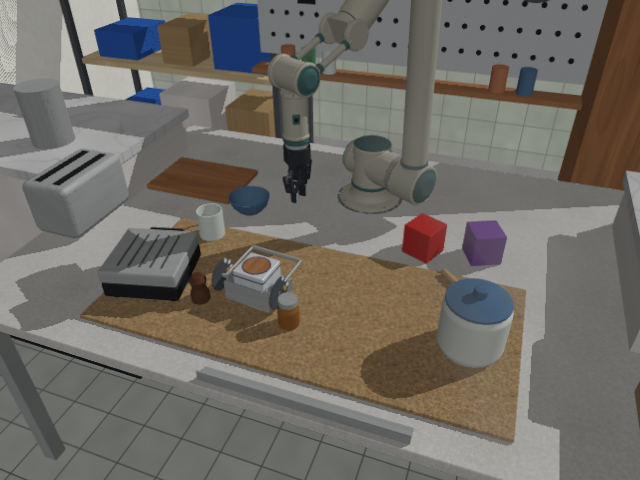

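Run:
```python
import cv2,numpy as np
im=cv2.imread('pics/scene_23.png'); a=cv2.resize(im[235:305,205:305],None,fx=8,fy=8,interpolation=cv2.INTER_CUBIC)
from plan import *
from geo import *
for ang,col in ((1.45,(255,0,0)),(1.571,(0,255,0)),(1.69,(0,0,255))):
    P=np.array([S(.166-.14*np.sin(ang),y,.072+.14*np.cos(ang)) for y in (-.078,.078)]); q=((proj('scene',P)-[205,235]+.5)*8).astype(int)
    cv2.line(a,tuple(map(int,q[0])),tuple(map(int,q[1])),col,1)
cv2.imwrite('pics/c23b.png',a)
T=lambda x,y:(310+x/4,150+y/4)
for n,t in (('L',(88,296)),('R',(310,317)),('M',(199,306))): print(n,np.round(install(onz('top',T(*t),.072)),4))
for n,t in (('tin',(212,142)),): print(n,np.round(install(onz('top',T(*t),.112)),4),np.round(install(onz('scene',(210+(626-440)/4,200+262/4),.112)),4))
```

```text
L [0.0272 0.0768 0.072 ]
R [ 0.0262 -0.0791  0.072 ]
M [ 0.027 -0.001  0.072]
tin [0.1357 0.0034 0.112 ] [0.135  0.0051 0.112 ]
```

View pics/c23b.png

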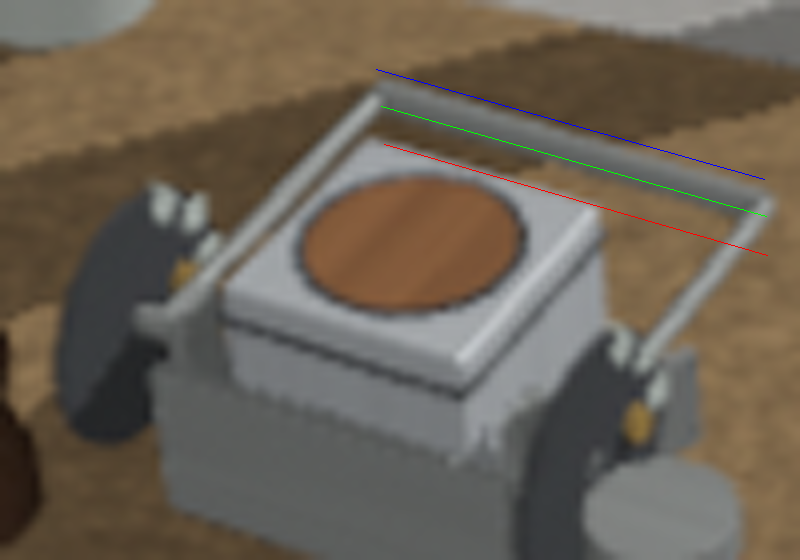

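Run:
```python
from plan import *
from geo import *
T=lambda x,y:(310+x/4-.4,150+y/4-.4)
Sc=lambda x,y:(205+x/8-.45,235+y/8-.45)
for s_,t in (((383,98),(312,318)),((768,202),(87,296))):
    P,e=tri(Sc(*s_),T(*t)); q=install(P); print(np.round(q,4),round(e,4),np.arctan2(.166-q[0],q[2]-.072))
# reference: hinge height check using disc tri
P,e=tri(Sc(411,243),T(212,142)); print(np.round(install(P),4),e)
```

```text
[ 0.0259 -0.078   0.0755] 0.0017 1.5461739526797642
[0.0273 0.0793 0.0796] 0.0004 1.5159320895587944
[0.1363 0.0046 0.1147] 0.00048493563954997096
```

```bash
python3 -c "
from rig import *
print(get_state()['contact_force']); print(sign_off())"
```

```text
[ 0.1301308  -0.33768451  0.51161127]
the job is handed in; nothing more can be done
None
```

The tin is right way up and fully home against the back of the stall. The bail is down at the marked notch. I handed the job in at about 34.5 s of the 72 s; sign-off gave no verdict.

**What I did:**
- I rolled the tin two quarter turns along its own edges with two fingertips, and it rested on its side in between.
- I pushed it square to the stall's centre line, then slid it in until the push force rose sharply to 22 N against the back plate.
- I pinched the bail's bar, followed its arc down, released it and backed the arm clear.

**Last checks:**

| Check | Measured | Needed |
|---|---|---|
| Tin centre along the stall | 0.135–0.136 m | 0.127–0.141 m |
| Tin centre across the stall | +3 to +5 mm | ±20 mm |
| Bail angle | 1.52–1.55 rad | 1.45–1.69 rad |
| Force on the tool | about zero | touching nothing |

The tin looks upright and square. In the final view the other things look undisturbed; I did not measure their positions.

**What went wrong or disagreed:**
- A first approach behind the tin at a 35° tilt ran the last joint to its limit, reading −2.703 against a range of −2.7. I backed off at once and redid it at 20°, steepened to 26° near the end.
- Partway into the stall the push met 7–9 N of extra resistance. I backed off, tilted the tool further and pushed on; I did not find the cause.
- The bail angle estimates differ: the outline in one view gave about 1.52, the two-camera estimates gave 1.516 and 1.546, and the arm's own position gave 1.53–1.58. All are within the limits. The two-camera heights read about 3 mm high, so I take about 1.55.

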